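# Hang a second job tray on the bench hook

## Robot

A 6-joint arm with a two-finger parallel gripper is mounted at the origin on the work surface. World frame = base frame: x ahead of the robot, y to its left, z up, the work surface at z = 0. Lengths are in m, angles in rad, forces in N, time in s.
With the tool pointing down it reaches from about 0.325 to 0.9 m from the base axis. Payload 3.5 kg.
Tool frame: the origin (TCP) lies at the very end of the fingers, on their centre line; the grasp point (between the pads) lies 19 mm behind it; z points along the fingers, y is the direction in which the jaws open and shut (so a half turn about z gives the same grasp; the last joint's range is limited). The gripper opens to 85 mm and grips with 20 to 120 N. Pads are 22 mm wide; open, the fingers measure 114 mm over their backs; the gripper's body (76 mm by 85 mm) begins 54 mm behind the grasp point. The pads swing forward as they close: fully open they stand 13 mm farther back than shut.
Start: joints at [-1.27, 0.276, -0.026, 1.268, 0, 1.467], TCP at [0.246, -0.575, 0.198] pointing down, gripper open.
Joint ranges: [-3.12, 3.12], [-0.85, 1.88], [-1.08, 1.24], [-1.95, 2.15], [-1.57, 1.53], [-3.14, 3.14]. Speed limits (rad/s): [2.57, 2.57, 3.14, 3.14, 3.14, 3.14].

## Interface

Orientations are given as a rotation vector (axis times angle).
In Python, from rig import r gives the robot as it stands. The module is installed in compiled form; this text tells all that it offers.
- The arm moves only by the tool jog_arm, never from a script. Its arguments are lists of equal length, an entry for each row: "claw": the finger opening in cm, from 0 to 8.54; "offset": the shift along the tool's x, y, z in cm, a list of three; "angular": the turn, a rotation vector about the tool's x, y, z in rad, a list of three. A call has exactly 8 rows; each row shifts and turns the commanded pose from where the row before left it, along the tool's axes as they then stand; what a row does not reach is not made up. A row lasts 1/12 s, in which the tool goes at most 41.7 mm and 7.16 degrees, less where a joint would pass 70% of its speed; a pose out of reach is approached as far as the arm can. A call with a gripper value outside its range is refused whole. The fingers move at their own pace and stop on an object; the grip force is fixed at half the most. Time passes only in rows, so rows that do not move let the fingers close, or fill a call up. It gives the time, the measured TCP pose, the force and the opening at its end, in the units of the state.
- r.observe(): the state, without advancing time (a new reading comes with each control period).
- r.snapshot(name): name is "scene" or "top" or "wrist"; returns the picture (480x640x3 uint8, blue, green, red); there is no depth.
- r.camera_model(name): a dict with "intrinsics" (3x3 intrinsics, pixels), "k1" (the pictures are not rectified: a ray, as slopes to the right and down, at radius r is drawn at 1 + k1 r^2 times it, then the intrinsics apply), "R" (3x3) and "t" (3): a world point X has camera coordinates R X + t. Camera axes: x right, y down, z forward; pixel columns grow to the right and rows downward; lengths in m; the calibration is good to about 2 mm. A picture is of the moment at which its call begins: read the wrist's pose just before it. camera_model takes no time and is no camera call; for the wrist camera it gives the pose at the moment of the call.
- r.sign_off(): hands the job in, once; it reports no verdict.
The state is a dict: "clock": time; "joints": joint angles; "joint_vel": joint speeds; "joint_torque": joint torques, N m; "eef_pos": TCP position; "eef_rot": TCP orientation; "contact_force": force on the tool from outside, world axes, zero at the start; "moment": the same for the moment, N m; "opening": finger opening in m.
Only numpy, scipy, OpenCV 4.12 (cv2) and the standard library are available. Lean on these libraries where they do the work, as an engineer would, in place of code of your own. Each camera call takes 0.05 s, during which the arm holds its last target.

## Task

Hang the blue job tray on the bench hook beside the grey one already there: pass its opening over the turned-up tip and let it rest on the bar. Then slide it along the bar so that it pushes the grey tray back against the sprung rubber buffer, press gently but firmly for about a second (about 9 N, never as much as 13), and let go. Leave both trays hanging straight, side by side; never lift, tip or knock off the grey tray, and disturb nothing else.

Things in the scene. Friction and masses are not known exactly. Their poses are not given: they have to be found in the camera images.
- new_tray_grip (a point): Centre of the grip block on top of the blue job tray, the one to hang, which starts standing upright on the bench. The block is 36 mm (x) by 12 mm (y) by 36 mm high and stands free above the tray; this point is 119 mm above the tray's underside. z up, y along the tray's depth, x along its width.
- new_tray: Blue tray, origin under its centre: 70 wide (x), 52 deep (y), 137 mm high, 0.14-0.24 kg. Flat side plates 100 mm high span the depth. Between them a window open along y, 64 mm wide, from the tray walls (40 mm up) to an inverted 90-degree V saddle under the grip block (30 mm deep in y, edges 81 mm up, apex 96 mm up) that sits on the bar. Symmetric: may hang either way round.
- hung_tray_grip (a point): Centre of the grip block of the grey tray, same shape and axes as the blue, hanging loose on the bar; pushed along it, it drags with about 1.5 to 3.5 N (the blue one likewise). When the trays touch, the block centres are 52 mm apart and the free gap between the blocks is 40 mm: a gripper that closes along the bar must open only part-way there.
- hung_tray: Grey tray; origin at the centre of its underside, axes as for its grip block.
- hook_root (a point): Where the hook bar's axis meets its post (24 mm square, top 180 mm up), 150 mm above the bench. The level bar, 12 mm thick, runs along this frame's -y; z is up. A tray seated on the bar has its grip-block centre 32 mm above the bar's axis and over it (x = 0), its y axis along the bar. The hook is fixed to the bench.
- hook_tip (a point): Top of the bar's turned-up tip, 218 mm from the post's axis and 18 mm above the bar's axis. To thread a tray over it, carry the tray with its grip-block centre 40 mm above this point, y axis along the bar, towards the post; lower it when the block centre is about 185 mm from the post's axis, clear of the grey tray.
- hook: The hook stand; origin on the bench under the post, axes as hook_root. Behind the grey tray a black rubber plate, 84 wide and 30 mm high, lies across the bar: the buffer. Its face stands 32 to 84 mm from the post's axis, set differently each time and not measured: find it by feel. It springs, giving 1 mm per 2 N for about 9 mm, then is solid.
- case_mid (a point): Bystander: centre of a black spectacle case, 160 x 62 x 40 mm, loose on the bench.
- cleaner_mid (a point): Bystander: centre of a small clear cleaner bottle, 42 mm across, 110 mm high, loose on the bench.
- dish_mid (a point): Bystander: centre of a white dish, 90 mm across, 30 mm high, loose on the bench.
Not all that is in view belongs to the job. Leave any green look-alike of the hung_tray alone. Leave any red look-alike of the new_tray alone.

How it is judged:
By the outcome, as a careful person would: the job done as asked, in the order asked, and still so for the second after the job is handed in, with the robot touching nothing.
It also fails if it takes over 58 s, if anything falls off the work surface, if the arm or the gripper's body presses on something with over 40 N, if the wrist force passes 120 N, or if a joint passes its speed limit or range.

## Working session

There is one attempt and no reset: what is moved stays moved. The work goes in short steps, Python scripts to look and compute and a tool call to move; the robot and the scene stay as the last step left them, time stands still between calls to the robot, and variables do not carry over. Pictures are saved under pics/ and viewed, and the job is handed in when it is done.

Besides the shell and the picture viewer there is one more tool, called after "Emit:" as name(argument=value, ...), one argument or row to a line, values as JSON. jog_arm: Moves the arm, as the interface text tells. Its arguments: {"type":"object","properties":{"claw":{"type":"array","items":{"type":"number"}},"offset":{"type":"array","items":{"type":"array","items":{"type":"number"}}},"angular":{"type":"array","items":{"type":"array","items":{"type":"number"}}}},"required":["claw","offset","angular"]}

```bash
mkdir -p pics; ls
python3 - <<'E'
from rig import r
import cv2
s=r.observe();print({k:(v if not hasattr(v,'round') else v) for k,v in s.items()})
for n in("scene","top","wrist"):
    m=r.camera_model(n);print(n,m)
    cv2.imwrite(f"pics/{n}0.png",r.snapshot(n))
E
```

```text
pics
{'clock': 0.0, 'joints': array([-1.27039839e+00,  2.77143338e-01, -2.79043041e-02,  1.26795627e+00,
        7.09769787e-06,  1.46739938e+00]), 'joint_vel': array([-0.0012634 ,  0.00063496, -0.00012496,  0.00121035,  0.00250193,
       -0.00053729]), 'joint_torque': array([-2.22491822e-04, -4.45505548e+01,  2.95206857e+01,  1.63608778e-02,
       -1.52172497e-04, -7.56157505e-06]), 'eef_pos': array([ 0.245313  , -0.57392731,  0.19724229]), 'eef_rot': array([-3.07562719e+00, -6.29538454e-01,  3.29689964e-04]), 'contact_force': array([-0.07075706,  0.21096518,  0.37751457]), 'moment': array([ 0.00574664, -0.00462086, -0.01907063]), 'opening': 0.0850790648329784}
scene {'intrinsics': array([[448.61891536,   0.        , 325.73823079],
       [  0.        , 448.61891536, 245.3594586 ],
       [  0.        ,   0.        ,   1.        ]]), 'k1': 0.02055598070127352, 'R': array([[ 0.19309154,  0.98117912, -0.00178663],
       [ 0.71201036, -0.14137276, -0.68778993],
       [-0.6750977 ,  0.13153432, -0.72590758]]), 't': array([-0.06137659, -0.3209817 ,  1.50237118])}
top {'intrinsics': array([[440.55037862,   0.        , 325.08490853],
       [  0.        , 440.55037862, 237.96257773],
       [  0.        ,   0.        ,   1.        ]]), 'k1': -0.02962850365842456, 'R': array([[-0.00544105, -0.9999321 , -0.01030505],
       [-0.98839342,  0.00694223, -0.15175719],
       [ 0.15181843,  0.00935972, -0.98836408]]), 't': array([-0.04296945,  0.57886173,  1.0750837 ])}
wrist {'intrinsics': array([[331.04591498,   0.        , 322.59177463],
       [  0.        , 331.04591498, 241.90873414],
       [  0.        ,   0.        ,   1.        ]]), 'k1': -0.03138334683390395, 'R': array([[ 0.39289289, -0.91958082, -0.00250864],
       [-0.88521434, -0.37894578,  0.26980673],
       [-0.24905973, -0.10378446, -0.96291123]]), 't': array([-0.6240883 , -0.03569881,  0.37776893])}
```

View pics/scene0.png

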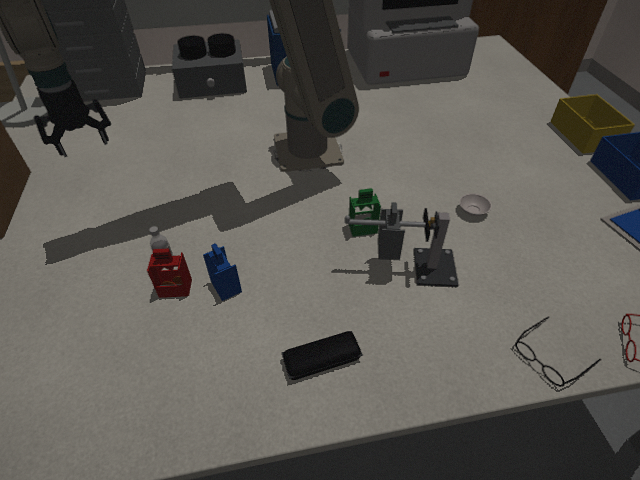

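View pics/top0.png

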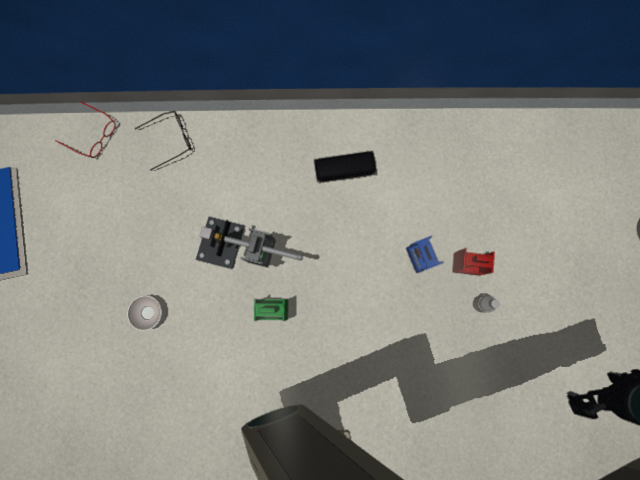

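View pics/wrist0.png

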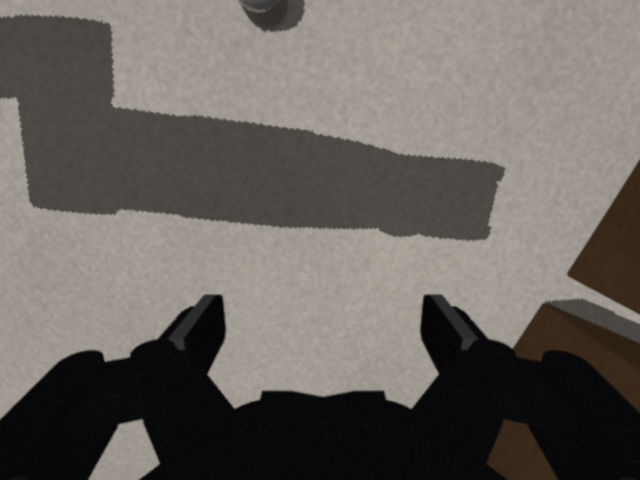

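The scene view shows the blue tray at (223,272), the red look-alike at (170,272), and the green one at (365,212). The grey tray hangs on the bar at (391,233), with the tip at (348,220) and the post at (438,245). In the top view, blue is at (423,254), red at (475,262), the grey tray at (260,246), the tip at (300,256) and the post at (205,232). Next I'll enlarge these crops.

```bash
cat > h.py <<'E'
import numpy as np, cv2
def ray(m,px):
    K=m["intrinsics"];d=np.array([(px[0]-K[0,2])/K[0,0],(px[1]-K[1,2])/K[1,1]])
    u=d.copy()
    for _ in range(20): u=d/(1+m["k1"]*(u@u))
    R=m["R"];o=-R.T@m["t"];v=R.T@np.array([u[0],u[1],1.]);return o,v/np.linalg.norm(v)
def onz(m,px,z):
    o,v=ray(m,px);return o+v*(z-o[2])/v[2]
def tri(a,b):
    (o1,v1),(o2,v2)=a,b
    A=np.stack([v1,-v2],1);s=np.linalg.lstsq(A,o2-o1,rcond=None)[0]
    p,q=o1+v1*s[0],o2+v2*s[1];return (p+q)/2,np.linalg.norm(p-q)
def proj(m,X):
    c=m["R"]@np.asarray(X)+m["t"];u=c[:2]/c[2];u=u*(1+m["k1"]*(u@u));K=m["intrinsics"]
    return np.array([K[0,0]*u[0]+K[0,2],K[1,1]*u[1]+K[1,2]])
E
python3 - <<'E'
import cv2,numpy as np
t=cv2.imread('pics/top0.png');s=cv2.imread('pics/scene0.png')
def crop(i,x,y,w,h,f): return cv2.resize(i[y:y+h,x:x+w],None,fx=f,fy=f,interpolation=cv2.INTER_CUBIC)
cv2.imwrite('pics/c1.png',np.vstack([crop(t,390,220,133,50,6),crop(s,140,220,133,50,6)][:1]+[crop(s,140,235,133,50,6)]))
cv2.imwrite('pics/c2.png',crop(t,190,205,130,75,6))
cv2.imwrite('pics/c3.png',crop(s,335,180,130,110,5))
cv2.imwrite('pics/c4.png',crop(t,395,225,60,60,10))
cv2.imwrite('pics/c5.png',crop(s,190,235,60,70,8))
E
```

```text
(no output)
```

View pics/c2.png

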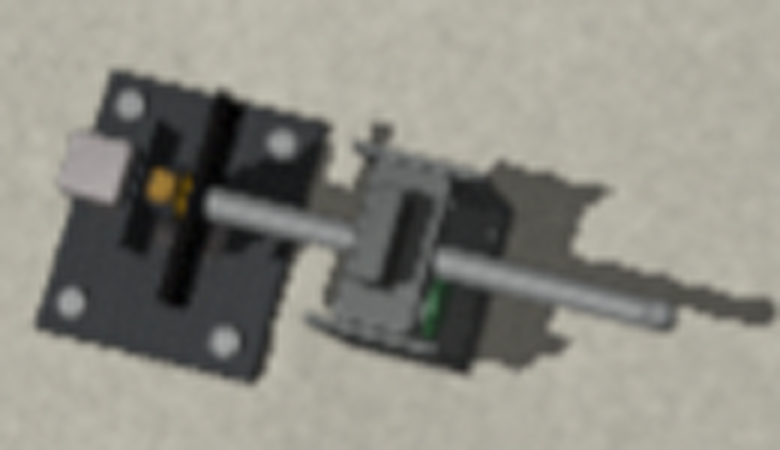

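View pics/c3.png

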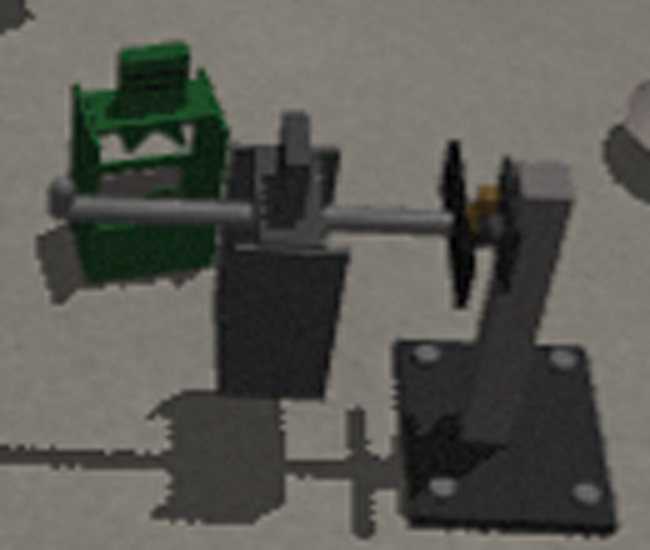

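View pics/c4.png

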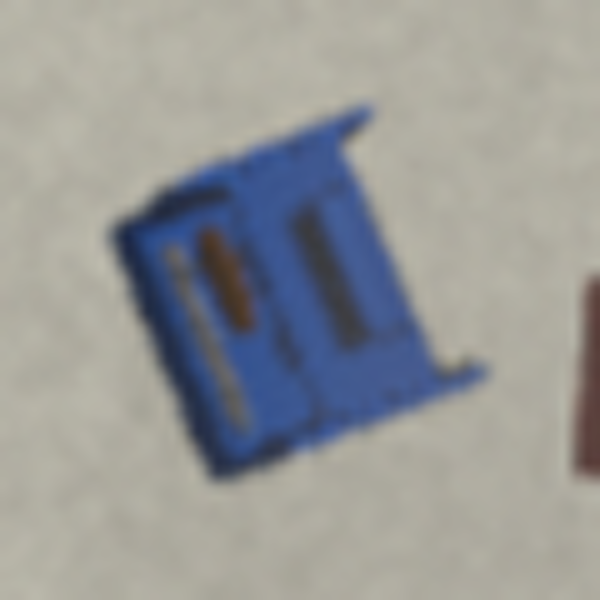

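View pics/c5.png

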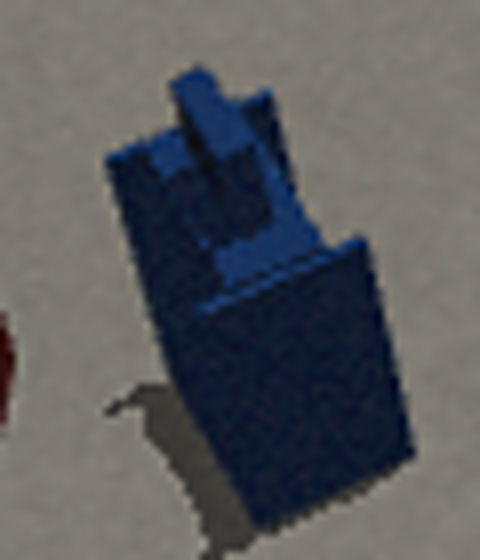

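The crops confirm the choice. The tray I want is the one with blue faces at top (423,254) and scene (223,272). Red stands next to it, and green sits behind the hook. Now I'll compute the positions.

Run:
```python
from rig import r
from h import *
S=r.camera_model("scene");T=r.camera_model("top")
np.set_printoptions(precision=4,suppress=True)
print("cams",-S["R"].T@S["t"],-T["R"].T@T["t"])
c5=lambda x,y:(x/8+190,y/8+235)
P=[onz(S,c5(*p),.1) for p in[(195,310),(365,237),(268,92),(108,160)]]
P=np.array(P);print("scene plate corners",P[:,:2],P.mean(0)); 
for i in range(4): d=P[(i+1)%4]-P[i];print(np.linalg.norm(d),np.degrees(np.arctan2(d[1],d[0])))
c4=lambda x,y:(x/10+395,y/10+225)
Q=np.array([onz(T,c4(*p),.1) for p in[(372,105),(488,372)]]);d=Q[1]-Q[0];print("top",Q[:,:2],np.linalg.norm(d),np.degrees(np.arctan2(d[1],d[0])))
Q=np.array([onz(T,c4(*p),.0) for p in[(115,230),(220,475)]]);d=Q[1]-Q[0];print("topbase",Q[:,:2],np.linalg.norm(d),np.degrees(np.arctan2(d[1],d[0])))
Q=np.array([onz(S,c5(*p),.137) for p in[(170,85),(197,66),(258,145),(222,160)]]);print("blk top",Q[:,:2],Q.mean(0))
c2=lambda x,y:(x/6+190,y/6+205); c3=lambda x,y:(x/5+335,y/5+180)
print("tip",onz(T,c2(660,312),.168),onz(S,c3(60,182),.168),tri(ray(T,c2(660,312)),ray(S,c3(60,185))))
print("post",onz(T,c2(94,166),.18),onz(S,c3(546,180),.18),tri(ray(T,c2(94,166)),ray(S,c3(546,180))))
print("bar", [onz(T,c2(*p),.155) for p in [(215,203),(345,233),(445,261),(640,308)]])
print("greyplates",[onz(S,c3(*p),.15+.032-.119+.1) for p in[(232,250),(350,252),(340,148),(232,148)]])
print("greyblk", onz(S,c3(295,118),.2))
# bystanders
for n,px in dict(red=(475,262),dish=(145,313),case=(345,166),clean=(486,303),green=(270,308)).items(): print(n,onz(T,px,.05))
```

```text
cams [ 1.2546 -0.1828  0.8697] [ 0.4087 -0.057   1.15  ]
scene plate corners [[ 0.576  -0.3035]
 [ 0.5581 -0.2556]
 [ 0.4955 -0.2803]
 [ 0.5139 -0.3267]] [ 0.5359 -0.2916  0.1   ]
0.05115907569822902 110.48646620271768
0.0672818627880579 -158.4249281102015
0.049884352319177545 -68.41436577930503
0.06631279158046181 20.481592540654255
top [[ 0.5742 -0.3055]
 [ 0.5094 -0.3305]] 0.06946112268410326 -158.86522007157308
topbase [[ 0.5571 -0.2601]
 [ 0.4925 -0.2854]] 0.06936630182861213 -158.6361452482928
blk top [[ 0.5239 -0.3025]
 [ 0.5179 -0.2949]
 [ 0.5519 -0.2792]
 [ 0.5556 -0.2891]] [ 0.5373 -0.2914  0.137 ]
tip [0.5167 0.0087 0.168 ] [0.5217 0.0099 0.168 ] (array([0.5176, 0.0101, 0.1622]), np.float64(0.0019353976898487378))
post [0.5716 0.2199 0.18  ] [0.5758 0.2215 0.18  ] (array([0.5725, 0.2222, 0.1766]), np.float64(0.0024901170194248597))
bar [array([0.5611, 0.18  , 0.155 ]), array([0.5492, 0.1299, 0.155 ]), array([0.5382, 0.0915, 0.155 ]), array([0.5197, 0.0172, 0.155 ])]
greyplates [array([0.5752, 0.0768, 0.163 ]), array([0.5867, 0.1282, 0.163 ]), array([0.5194, 0.1453, 0.163 ]), array([0.5095, 0.0956, 0.163 ])]
greyblk [0.5346 0.1144 0.2   ]
red [ 0.5141 -0.4219  0.05  ]
dish [0.392  0.4022 0.05  ]
case [ 0.766  -0.0993  0.05  ]
clean [ 0.4122 -0.4436  0.05  ]
green [0.4034 0.0905 0.05  ]
```

The measurements agree. Tip to post is 218 mm, as specified, and the bar points at about 75.5°. The blue tray's centre is about (0.535, -0.2935), with its y axis at about 111.3°. I'll fly to a hover above blue while turning the tool half round, because that keeps joint 6 in range at the hook.

```bash
cat > plan.py <<'E'
import sys,numpy as np
from rig import r
from scipy.spatial.transform import Rotation as Ro
np.set_printoptions(precision=4,suppress=True)
def st():
    s=r.observe();R=Ro.from_rotvec(s["eef_rot"]).as_matrix()
    print("t",round(s["clock"],2),"pos",s["eef_pos"],"yawY",np.degrees(np.arctan2(R[1,1],R[0,1])).round(2),"zax",R[:,2],"F",s["contact_force"].round(2),"M",s["moment"].round(3),"op",round(s["opening"]*1000,1),"q6",s["joints"][5].round(2));return s,R
def plan(p,yaw,n):
    s,R=st()
    yy=np.radians(yaw);y=np.array([np.cos(yy),np.sin(yy),0]);z=np.array([0,0,-1.]);x=np.cross(y,z);G=np.stack([x,y,z],1)
    w=Ro.from_matrix(R.T@G).as_rotvec()
    d=(np.array(p)-s["eef_pos"])/n
    for i in range(n):
        Ri=R@Ro.from_rotvec(w*i/n).as_matrix()
        print(i,(Ri.T@d*100).round(3),"turn",(w/n).round(4))
    return w
E
python3 -c "
from plan import *
plan((.535,-.2935,.26),111.3,25)"
```

```text
t 0.15 pos [ 0.2454 -0.5741  0.1975] yawY -66.87 zax [-0.0005  0.0017 -1.    ] F [ 0.23  0.7  -0.65] M [-0.033 -0.033 -0.004] op 85.7 q6 1.47
0 [ 1.506 -0.577 -0.249] turn [ 0.     -0.0001 -0.1244]
1 [ 1.566 -0.386 -0.249] turn [ 0.     -0.0001 -0.1244]
2 [ 1.602 -0.189 -0.249] turn [ 0.     -0.0001 -0.1244]
3 [ 1.613  0.011 -0.249] turn [ 0.     -0.0001 -0.1244]
4 [ 1.599  0.212 -0.249] turn [ 0.     -0.0001 -0.1244]
5 [ 1.561  0.408 -0.25 ] turn [ 0.     -0.0001 -0.1244]
6 [ 1.498  0.599 -0.25 ] turn [ 0.     -0.0001 -0.1244]
7 [ 1.412  0.78  -0.25 ] turn [ 0.     -0.0001 -0.1244]
8 [ 1.304  0.949 -0.25 ] turn [ 0.     -0.0001 -0.1244]
9 [ 1.176  1.104 -0.25 ] turn [ 0.     -0.0001 -0.1244]
10 [ 1.03   1.241 -0.25 ] turn [ 0.     -0.0001 -0.1244]
11 [ 0.868  1.359 -0.25 ] turn [ 0.     -0.0001 -0.1244]
12 [ 0.693  1.456 -0.251] turn [ 0.     -0.0001 -0.1244]
13 [ 0.507  1.531 -0.251] turn [ 0.     -0.0001 -0.1244]
14 [ 0.313  1.582 -0.251] turn [ 0.     -0.0001 -0.1244]
15 [ 0.114  1.609 -0.251] turn [ 0.     -0.0001 -0.1244]
16 [-0.086  1.611 -0.251] turn [ 0.     -0.0001 -0.1244]
17 [-0.285  1.587 -0.251] turn [ 0.     -0.0001 -0.1244]
18 [-0.48   1.54  -0.251] turn [ 0.     -0.0001 -0.1244]
19 [-0.667  1.468 -0.251] turn [ 0.     -0.0001 -0.1244]
20 [-0.844  1.374 -0.251] turn [ 0.     -0.0001 -0.1244]
21 [-1.008  1.259 -0.251] turn [ 0.     -0.0001 -0.1244]
22 [-1.157  1.124 -0.25 ] turn [ 0.     -0.0001 -0.1244]
23 [-1.287  0.972 -0.25 ] turn [ 0.     -0.0001 -0.1244]
24 [-1.398  0.805 -0.25 ] turn [ 0.     -0.0001 -0.1244]
```

Emit:
jog_arm(
  claw=[6,6,6,6,6,6,6,6],
  offset=[
    [1.5,-0.58,-0.25],
    [1.57,-0.39,-0.25],
    [1.6,-0.19,-0.25],
    [1.61,0.01,-0.25],
    [1.6,0.21,-0.25],
    [1.56,0.41,-0.25],
    [1.5,0.6,-0.25],
    [1.41,0.78,-0.25],
  ],
  angular=[
    [0,0,-0.124],
    [0,0,-0.124],
    [0,0,-0.124],
    [0,0,-0.124],
    [0,0,-0.124],
    [0,0,-0.124],
    [0,0,-0.124],
    [0,0,-0.124],
  ],
)

```text
clock: 0.82
eef_pos: [0.3386, -0.4841, 0.2181]
eef_rot: [-2.4, -2.026, -0.0]
contact_force: [0.8, -0.2, -0.2]
opening: 0.0597
```

Emit:
jog_arm(
  claw=[6,6,6,6,6,6,6,6],
  offset=[
    [1.3,0.95,-0.25],
    [1.18,1.1,-0.25],
    [1.03,1.24,-0.25],
    [0.87,1.36,-0.25],
    [0.69,1.46,-0.25],
    [0.51,1.53,-0.25],
    [0.31,1.58,-0.25],
    [0.11,1.61,-0.25],
  ],
  angular=[
    [0,0,-0.124],
    [0,0,-0.124],
    [0,0,-0.124],
    [0,0,-0.124],
    [0,0,-0.124],
    [0,0,-0.124],
    [0,0,-0.124],
    [0,0,-0.124],
  ],
)

```text
clock: 1.48
eef_pos: [0.4316, -0.3948, 0.2381]
eef_rot: [-1.147, -2.924, -0.001]
contact_force: [-0.0, 0.3, 0.1]
opening: 0.0597
```

Emit:
jog_arm(
  claw=[6,6,6,6,6,6,6,6],
  offset=[
    [-0.09,1.61,-0.25],
    [-0.29,1.59,-0.25],
    [-0.48,1.54,-0.25],
    [-0.67,1.47,-0.25],
    [-0.84,1.37,-0.25],
    [-1.01,1.26,-0.25],
    [-1.16,1.12,-0.25],
    [-1.29,0.97,-0.25],
  ],
  angular=[
    [0,0,-0.124],
    [0,0,-0.124],
    [0,0,-0.124],
    [0,0,-0.124],
    [0,0,-0.124],
    [0,0,-0.124],
    [0,0,-0.124],
    [0,0,-0.124],
  ],
)

```text
clock: 2.15
eef_pos: [0.525, -0.3059, 0.258]
eef_rot: [0.383, -3.117, -0.001]
contact_force: [-0.2, -0.3, -0.7]
opening: 0.0599
```

Run:
```python
from plan import *
from h import *
st()
m=r.camera_model("wrist");cv2.imwrite("pics/w1.png",r.snapshot("wrist"))
print(-m["R"].T@m["t"],m["R"][2])
import pickle;pickle.dump(m,open("w1.pkl","wb"))
print([proj(m,p).round() for p in[(.535,-.2935,.137),(.535,-.2935,.101)]])
```

```text
t 2.15 pos [ 0.525  -0.3059  0.258 ] yawY 104.0 zax [-0.0008  0.0005 -1.    ] F [-0.24 -0.28 -0.72] M [ 0.046 -0.035  0.013] op 59.9 q6 -0.88
[ 0.4575 -0.3235  0.4326] [ 0.2635  0.0671 -0.9623]
[array([333., 241.]), array([332., 231.])]
```

View pics/w1.png

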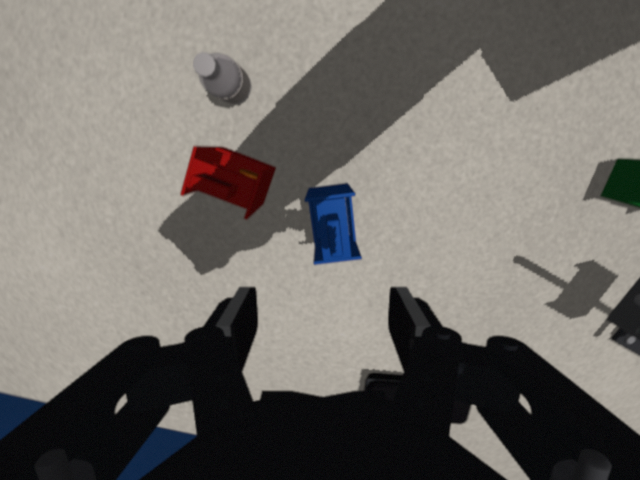

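The wrist view shows blue at (333,225), close to my prediction of (333,241) for the block top. I'll enlarge it.

Run:
```python
import cv2
i=cv2.imread('pics/w1.png')[175:275,290:380];cv2.imwrite('pics/w1c.png',cv2.resize(i,None,fx=6,fy=6,interpolation=cv2.INTER_CUBIC))
```

```text
(no output)
```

View pics/w1c.png

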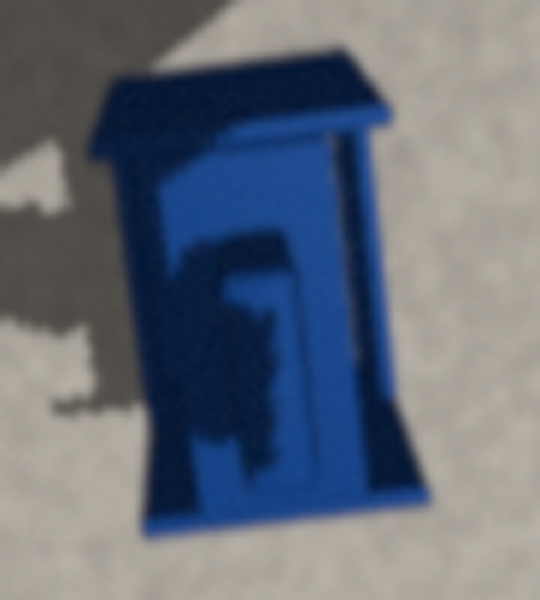

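Run:
```python
from h import *
import pickle
m=pickle.load(open('w1.pkl','rb'));c=lambda x,y:(x/6+290-.4,y/6+175-.4)
np.set_printoptions(precision=4,suppress=True)
P=np.array([onz(m,c(*p),.1) for p in[(92,156),(390,118),(430,500),(147,536)]])[:,:2]
print(P,P.mean(0))
for i in range(4): d=P[(i+1)%4]-P[i];print(np.linalg.norm(d),np.degrees(np.arctan2(d[1],d[0])))
P=np.array([onz(m,c(*p),.137) for p in[(225,278),(293,272),(320,480),(248,490)]])[:,:2]
print(P,P.mean(0))
for i in range(4): d=P[(i+1)%4]-P[i];print(np.linalg.norm(d),np.degrees(np.arctan2(d[1],d[0])))
```

```text
[[ 0.5109 -0.3281]
 [ 0.4926 -0.2812]
 [ 0.5558 -0.2563]
 [ 0.5744 -0.3032]] [ 0.5334 -0.2922]
0.0503628782671696 111.28702868515681
0.06792840373190892 21.459582885528498
0.0504430305246487 -68.37079400161022
0.06822946085158728 -158.60773125915313
[[ 0.5182 -0.3037]
 [ 0.5148 -0.2939]
 [ 0.5458 -0.2814]
 [ 0.5502 -0.2919]] [ 0.5322 -0.2927]
0.010362652952982443 109.13992154487799
0.03350130097534969 21.983544373434732
0.011366566423394182 -67.7111823542287
0.034091113699286565 -159.7251263723146
```

The wrist view gives (0.5335, -0.2925) at 111.4°, in agreement with the other two cameras. Next I'll align and descend.

```bash
python3 -c "
from plan import *
plan((.5335,-.2925,.19),111.4,6)"
```

```text
t 2.2 pos [ 0.5273 -0.3042  0.2586] yawY 104.37 zax [ 0.0019  0.0016 -1.    ] F [ 1.84  0.32 -0.  ] M [ 0.062 -0.106  0.017] op 60.1 q6 -0.88
0 [-0.146  0.161  1.144] turn [ 0.0002  0.0004 -0.0204]
1 [-0.15   0.158  1.144] turn [ 0.0002  0.0004 -0.0204]
2 [-0.154  0.156  1.144] turn [ 0.0002  0.0004 -0.0204]
3 [-0.157  0.153  1.144] turn [ 0.0002  0.0004 -0.0204]
4 [-0.161  0.149  1.144] turn [ 0.0002  0.0004 -0.0204]
5 [-0.164  0.146  1.143] turn [ 0.0002  0.0004 -0.0204]
```

Emit:
jog_arm(
  claw=[6,6,6,6,6,6,6,6],
  offset=[
    [-0.14,0.15,1.1],
    [-0.14,0.15,1.1],
    [-0.15,0.15,1.1],
    [-0.15,0.15,1.1],
    [-0.16,0.15,1.1],
    [-0.16,0.15,1.1],
    [0,0,0],
    [0,0,0],
  ],
  angular=[
    [0,0,-0.0204],
    [0,0,-0.0204],
    [0,0,-0.0204],
    [0,0,-0.0204],
    [0,0,-0.0204],
    [0,0,-0.0204],
    [0,0,0],
    [0,0,0],
  ],
)

```text
clock: 2.87
eef_pos: [0.53, -0.295, 0.1911]
eef_rot: [0.563, -3.089, -0.003]
contact_force: [0.8, -0.9, -0.2]
opening: 0.0596
```

```bash
python3 -c "
from plan import *
plan((.5335,-.2925,.106),111.4,1)"
```

```text
t 2.87 pos [ 0.53   -0.295   0.1911] yawY 110.65 zax [-0.0021  0.0013 -1.    ] F [ 0.83 -0.93 -0.23] M [-0.008 -0.011 -0.026] op 59.6 q6 -0.97
0 [-0.429  0.095  8.507] turn [ 0.002  -0.0014 -0.0131]
```

Emit:
jog_arm(
  claw=[6,6,6,6,6,6,6,6],
  offset=[
    [-0.2,0.05,1.0],
    [-0.2,0.05,1.0],
    [0,0,1.0],
    [0,0,1.0],
    [0,0,1.0],
    [0,0,0],
    [0,0,0],
    [0,0,0],
  ],
  angular=[
    [0,0,-0.0065],
    [0,0,-0.0065],
    [0,0,0],
    [0,0,0],
    [0,0,0],
    [0,0,0],
    [0,0,0],
    [0,0,0],
  ],
)

```text
clock: 3.53
eef_pos: [0.5343, -0.2932, 0.1425]
eef_rot: [-0.583, 3.087, -0.0]
contact_force: [0.9, -0.3, 0.2]
opening: 0.06
```

Run:
```python
from plan import *
from h import *
plan((.5335,-.2925,.106),111.4,1)
cv2.imwrite("pics/w2.png",r.snapshot("wrist"))
```

```text
t 3.53 pos [ 0.5343 -0.2932  0.1425] yawY 111.4 zax [ 0.0001 -0.0001 -1.    ] F [ 0.9  -0.32  0.16] M [ 0.051 -0.034  0.006] op 60.0 q6 -0.98
0 [0.051 0.099 3.649] turn [-0.0002  0.0001  0.    ]
```

View pics/w2.png

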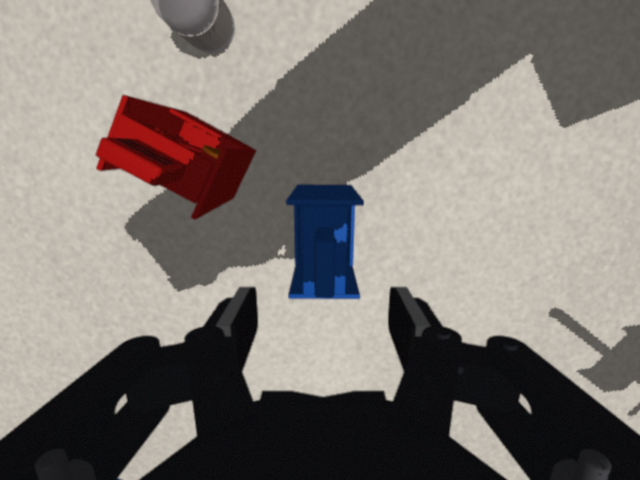

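The block is at (325,255), midway between the finger tips at columns 257 and 390, and square to them. I'll descend the last 36 mm and close.

Emit:
jog_arm(
  claw=[6,6,6,6,6,6,6,6],
  offset=[
    [0.02,0.05,0.6],
    [0.03,0.05,0.6],
    [0,0,0.6],
    [0,0,0.6],
    [0,0,0.6],
    [0,0,0.6],
    [0,0,0],
    [0,0,0],
  ],
  angular=[
    [0,0,0],
    [0,0,0],
    [0,0,0],
    [0,0,0],
    [0,0,0],
    [0,0,0],
    [0,0,0],
    [0,0,0],
  ],
)

```text
clock: 4.25
eef_pos: [0.5329, -0.292, 0.1056]
eef_rot: [0.583, -3.086, -0.002]
contact_force: [0.1, -0.5, 0.9]
opening: 0.06
```

Emit:
jog_arm(
  claw=[4,3,2,1,0,0,0,0],
  offset=[
    [0,0,0],
    [0,0,0],
    [0,0,0],
    [0,0,0],
    [0,0,0],
    [0,0,0],
    [0,0,0],
    [0,0,0],
  ],
  angular=[
    [0,0,0],
    [0,0,0],
    [0,0,0],
    [0,0,0],
    [0,0,0],
    [0,0,0],
    [0,0,0],
    [0,0,0],
  ],
)

```text
clock: 4.92
eef_pos: [0.5334, -0.2924, 0.1064]
eef_rot: [-0.583, 3.087, 0.0]
contact_force: [-0.7, -0.4, -0.3]
opening: -0.0
```

```bash
python3 -c "
from plan import *
st()"
```

```text
t 4.92 pos [ 0.5334 -0.2924  0.1064] yawY 111.4 zax [ 0.  0. -1.] F [-0.68 -0.39 -0.35] M [-0.009  0.043 -0.016] op -0.0 q6 -0.98
```

The fingers shut to 0, so nothing is between them. I'll look before doing anything else.

Run:
```python
from plan import *
from h import *
for n in("wrist","scene","top"): cv2.imwrite(f"pics/{n}3.png",r.snapshot(n))
s=cv2.imread("pics/scene3.png")[200:320,130:290];cv2.imwrite("pics/s3c.png",cv2.resize(s,None,fx=5,fy=5,interpolation=2))
```

```text
(no output)
```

View pics/wrist3.png

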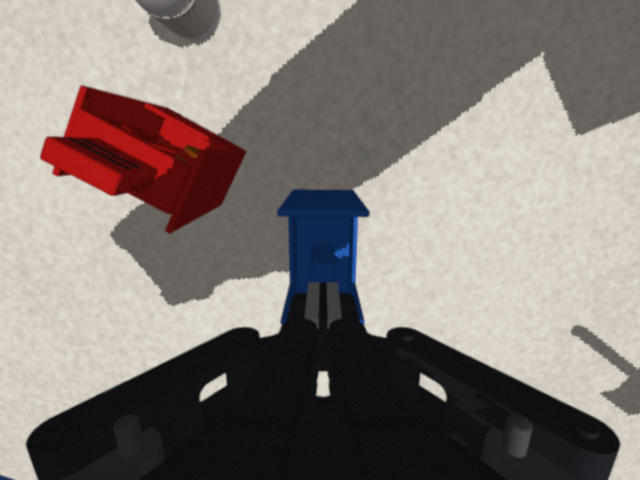

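View pics/s3c.png

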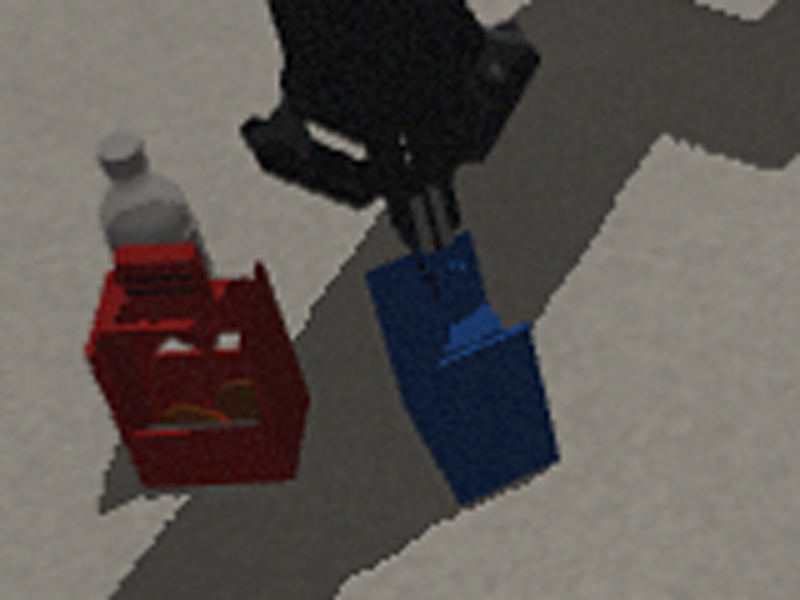

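Run:
```python
from plan import *
from h import *
s,R=st()
for n in("wrist","scene","top"):
    m=r.camera_model(n);c=-m["R"].T@m["t"]
    print(n,c.round(4),"tcp",proj(m,s["eef_pos"]).round(1),"grasp",proj(m,s["eef_pos"]-R[:,2]*.019).round(1),
     "block top corners",[proj(m,np.array([.5335,-.2925,.137])+a*.018*np.array([np.cos(.373),np.sin(.373),0])).round(1) for a in(-1,1)])
w=cv2.imread("pics/wrist3.png")[180:400,230:430];cv2.imwrite("pics/w3c.png",cv2.convertScaleAbs(cv2.resize(w,None,fx=3,fy=2.7,interpolation=2),alpha=2.5,beta=20))
w=cv2.imread("pics/scene3.png")[215:305,190:260];cv2.imwrite("pics/s3d.png",cv2.convertScaleAbs(cv2.resize(w,None,fx=6.5,fy=6.5,interpolation=2),alpha=2.5,beta=20))
w=cv2.imread("pics/top3.png")[215:295,385:475];cv2.imwrite("pics/t3d.png",cv2.convertScaleAbs(cv2.resize(w,None,fx=7,fy=7,interpolation=2),alpha=2.,beta=20))
```

```text
t 5.07 pos [ 0.5334 -0.2923  0.1064] yawY 111.41 zax [-0.      0.0001 -1.    ] F [ 0.32 -0.02  0.34] M [-0.013  0.057 -0.013] op 0.3 q6 -0.98
wrist [ 0.4684 -0.3183  0.2809] tcp [323.3 276.9] grasp [323.4 290.9] block top corners [array([323.1, 265.5]), array([323. , 334.4])]
scene [ 1.2546 -0.1828  0.8697] tcp [218.4 257.2] grasp [216.9 251.5] block top corners [array([212.7, 243.1]), array([219.1, 253. ])]
top [ 0.4087 -0.057   1.15  ] tcp [428. 252.] grasp [429.8 251. ] block top corners [array([434.2, 257.6]), array([427.9, 243.2])]
```

View pics/w3c.png

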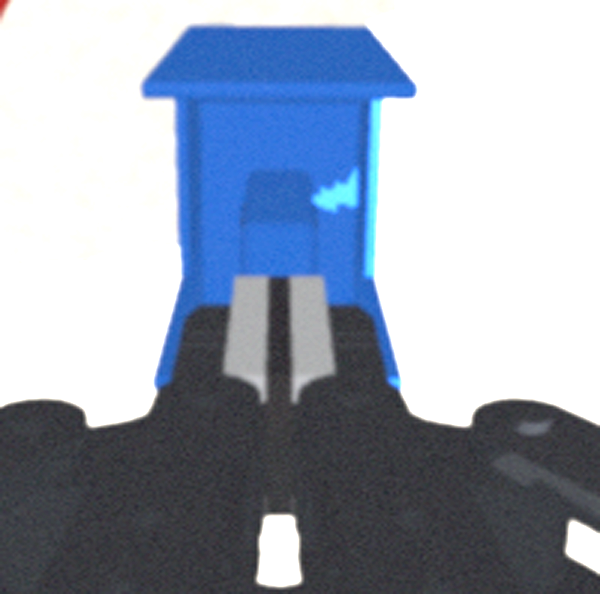

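View pics/s3d.png

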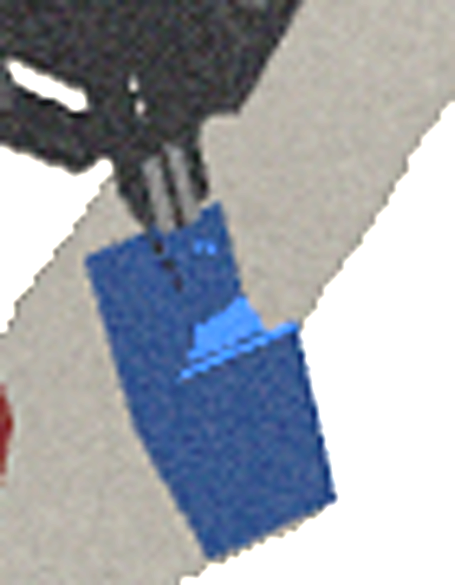

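View pics/t3d.png

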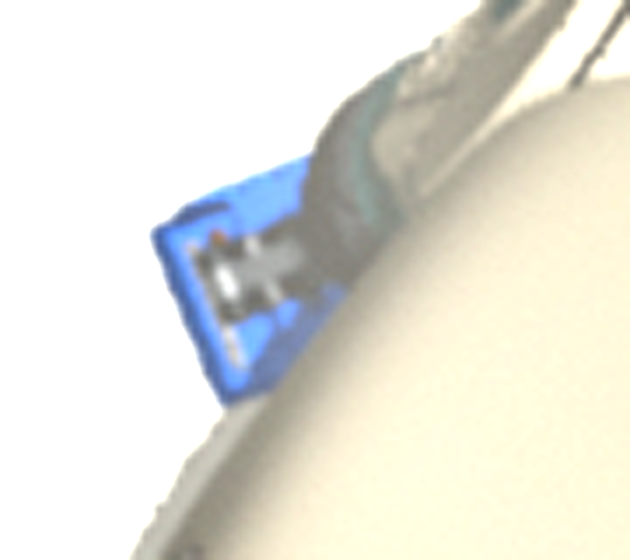

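```bash
python3 - <<'E'
from plan import *
from h import *
s,R=st();m=r.camera_model("wrist");p=s["eef_pos"]
print("cam in tool",R.T@(-m["R"].T@m["t"]-p))
for nm,hy,bk in(("closed",.007,0),("open60",.03,.007),("open85",.0425,.013)):
  for ex in(-.011,0,.011):
    for b in(bk,bk+.015,bk+.03):
      print(nm,"x",ex,"back",round(b,3),proj(m,p+R@np.array([ex,hy,-b])).round())
sc=r.camera_model("scene");print([ (z,proj(sc,[p[0],p[1],z]).round(1)) for z in(.106,.12,.13,.14)])
E
python3 - <<'E'
import cv2
w=cv2.imread("pics/wrist0.png")[270:400,150:470];cv2.imwrite("pics/w0c.png",cv2.convertScaleAbs(cv2.resize(w,None,fx=2.5,fy=2.5,interpolation=2),alpha=2.,beta=20))
w=cv2.imread("pics/scene0.png")[80:170,20:130];cv2.imwrite("pics/s0c.png",cv2.convertScaleAbs(cv2.resize(w,None,fx=6,fy=6,interpolation=2),alpha=2.,beta=20))
E
```

```text
t 5.07 pos [ 0.5334 -0.2923  0.1064] yawY 111.41 zax [-0.      0.0001 -1.    ] F [ 0.32 -0.02  0.34] M [-0.013  0.057 -0.013] op 0.3 q6 -0.98
cam in tool [ 0.07   -0.0005 -0.1745]
closed x -0.011 back 0 [335. 295.]
closed x -0.011 back 0.015 [337. 307.]
closed x -0.011 back 0.03 [338. 321.]
closed x 0 back 0 [336. 277.]
closed x 0 back 0.015 [337. 288.]
closed x 0 back 0.03 [338. 300.]
closed x 0.011 back 0 [336. 258.]
closed x 0.011 back 0.015 [337. 268.]
closed x 0.011 back 0.03 [338. 279.]
open60 x -0.011 back 0.007 [377. 300.]
open60 x -0.011 back 0.022 [382. 313.]
open60 x -0.011 back 0.037 [388. 328.]
open60 x 0 back 0.007 [378. 282.]
open60 x 0 back 0.022 [383. 293.]
open60 x 0 back 0.037 [389. 307.]
open60 x 0.011 back 0.007 [379. 263.]
open60 x 0.011 back 0.022 [384. 273.]
open60 x 0.011 back 0.037 [390. 285.]
open85 x -0.011 back 0.013 [402. 305.]
open85 x -0.011 back 0.028 [409. 319.]
open85 x -0.011 back 0.043 [418. 335.]
open85 x 0 back 0.013 [404. 286.]
open85 x 0 back 0.028 [411. 298.]
open85 x 0 back 0.043 [420. 313.]
open85 x 0.011 back 0.013 [405. 266.]
open85 x 0.011 back 0.028 [413. 277.]
open85 x 0.011 back 0.043 [422. 290.]
[(0.106, array([218.4, 257.3])), (0.12, array([217.3, 253.1])), (0.13, array([216.5, 250.1])), (0.14, array([215.7, 247.1]))]
```

View pics/w0c.png

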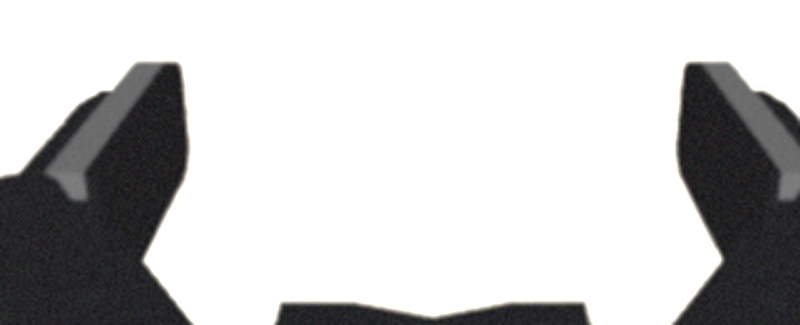

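View pics/s0c.png

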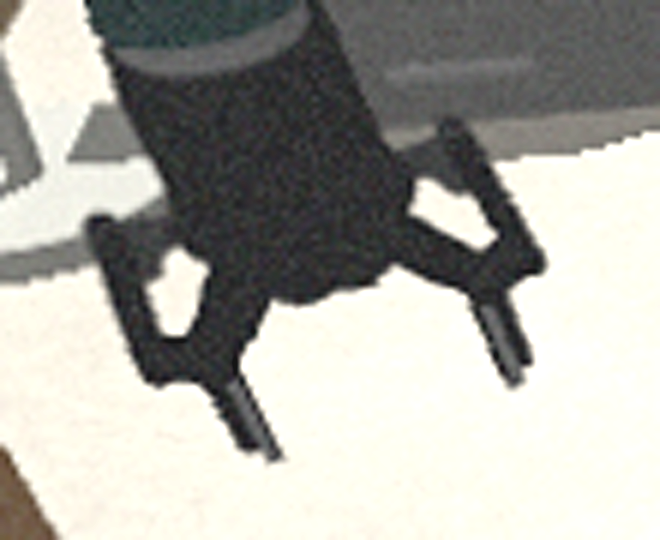

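Run:
```python
from plan import *
from h import *
sc=r.camera_model("scene");T=r.camera_model("top")
p=np.array([.2454,-.5740,.1975]);y=np.array([.393,-.92,0])
for b in(0,.013,.03,.043,.055):
  print(b,[proj(sc,p+y*s*.0425+[0,0,b]).round(1) for s in(-1,1)])
print("seen",[(515/6+20,382/6+80),(272/6+20,460/6+80)])
```

```text
0 [array([110. , 158.5]), array([ 74.5, 170.1])]
0.013 [array([108.2, 154.2]), array([ 72.2, 165.7])]
0.03 [array([105.7, 148.4]), array([ 69.3, 159.9])]
0.043 [array([103.8, 143.9]), array([ 66.9, 155.4])]
0.055 [array([102. , 139.7]), array([ 64.8, 151.1])]
seen [(105.83333333333333, 143.66666666666666), (65.33333333333334, 156.66666666666669)]
```

The grasp failed because of a height offset. In all three views the real fingertips lie about 30 mm behind the reported TCP:
- **Start pose, open (scene):** the tips were seen at (106,144) and (65,157). That fits 43 mm back, not the stated 13.
- **Closed (wrist):** the tips are at row 283, which fits about 30 mm back.

The fingers therefore shut just above the block and touched nothing. I'll use this measured offset from here on: open, go 29 mm lower, and close.

Emit:
jog_arm(
  claw=[6,6,6,6,6,6,6,6],
  offset=[
    [0,0,0],
    [0,0,0],
    [0,0,0],
    [0,0,0],
    [0,0,0.5],
    [0,0,0.5],
    [0,0,0],
    [0,0,0],
  ],
  angular=[
    [0,0,0],
    [0,0,0],
    [0,0,0],
    [0,0,0],
    [0,0,0],
    [0,0,0],
    [0,0,0],
    [0,0,0],
  ],
)

```text
clock: 5.73
eef_pos: [0.5328, -0.2919, 0.0955]
eef_rot: [0.583, -3.086, -0.002]
contact_force: [0.7, 0.1, 0.2]
opening: 0.0601
```

Emit:
jog_arm(
  claw=[6,6,6,6,6,6,6,6],
  offset=[
    [0,0,0.4],
    [0,0,0.4],
    [0,0,0.4],
    [0,0,0.3],
    [0,0,0.2],
    [0,0,0.2],
    [0,0,0],
    [0,0,0],
  ],
  angular=[
    [0,0,0],
    [0,0,0],
    [0,0,0],
    [0,0,0],
    [0,0,0],
    [0,0,0],
    [0,0,0],
    [0,0,0],
  ],
)

```text
clock: 6.4
eef_pos: [0.5333, -0.2924, 0.0773]
eef_rot: [0.583, -3.087, -0.0]
contact_force: [-0.0, -0.0, -0.3]
opening: 0.06
```

Run:
```python
from plan import *
from h import *
st();cv2.imwrite("pics/w4.png",cv2.convertScaleAbs(r.snapshot("wrist"),alpha=1.8,beta=10))
```

```text
t 6.4 pos [ 0.5333 -0.2924  0.0773] yawY 111.4 zax [-0.0002  0.0001 -1.    ] F [-0.03 -0.02 -0.34] M [-0.028  0.032  0.068] op 60.0 q6 -0.98
```

View pics/w4.png

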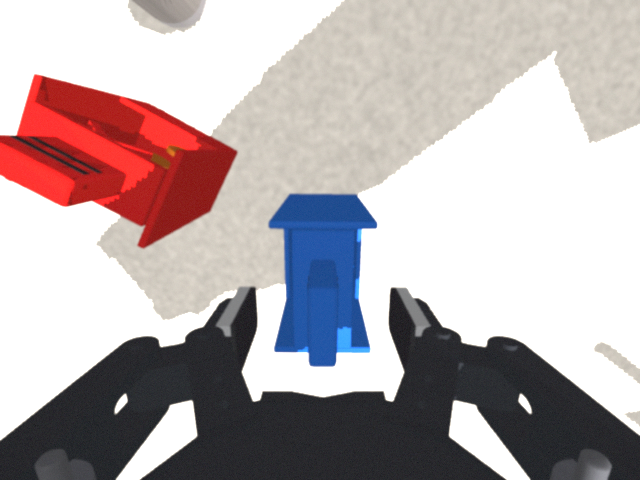

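The block (columns 308–337, rows 285–365) now stands clearly between the pads. Close.

Emit:
jog_arm(
  claw=[4,3,2,1,0,0,0,0],
  offset=[
    [0,0,0],
    [0,0,0],
    [0,0,0],
    [0,0,0],
    [0,0,0],
    [0,0,0],
    [0,0,0],
    [0,0,0],
  ],
  angular=[
    [0,0,0],
    [0,0,0],
    [0,0,0],
    [0,0,0],
    [0,0,0],
    [0,0,0],
    [0,0,0],
    [0,0,0],
  ],
)

```text
clock: 7.12
eef_pos: [0.5337, -0.2926, 0.0777]
eef_rot: [-0.583, 3.086, -0.001]
contact_force: [-0.6, -1.0, 1.6]
opening: 0.0111
```

Run:
```python
from plan import *
from h import *
st();cv2.imwrite("pics/w5.png",cv2.convertScaleAbs(r.snapshot("wrist"),alpha=1.8,beta=10))
```

```text
t 7.12 pos [ 0.5337 -0.2926  0.0777] yawY 111.41 zax [ 0.0007 -0.0005 -1.    ] F [-0.58 -0.99  1.64] M [-0.019 -0.109 -0.035] op 11.1 q6 -0.98
```

View pics/w5.png

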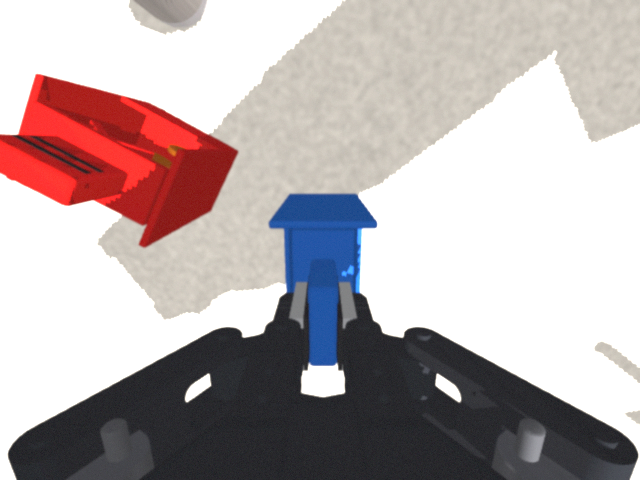

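The grip holds, with the opening at 11 mm against the 12 mm block. The block centre therefore sits 41.3 mm above the reported TCP. Lift.

Emit:
jog_arm(
  claw=[0,0,0,0,0,0,0,0],
  offset=[
    [0,0,-0.5],
    [0,0,-1],
    [0,0,-1.5],
    [0,0,-1.8],
    [0,0,-1.8],
    [0,0,-1.5],
    [0,0,-0.8],
    [0,0,0],
  ],
  angular=[
    [0,0,0],
    [0,0,0],
    [0,0,0],
    [0,0,0],
    [0,0,0],
    [0,0,0],
    [0,0,0],
    [0,0,0],
  ],
)

```text
clock: 7.83
eef_pos: [0.5347, -0.2932, 0.1691]
eef_rot: [-0.583, 3.084, -0.005]
contact_force: [0.4, -0.1, -1.5]
opening: 0.0108
```

```bash
python3 -c "
from plan import *
plan((.506,-.041,.167),75.6,14)"
```

```text
t 7.83 pos [ 0.5347 -0.2932  0.1691] yawY 111.41 zax [ 0.0035 -0.0024 -1.    ] F [ 0.38 -0.07 -1.5 ] M [-0.052  0.003 -0.013] op 10.8 q6 -0.98
0 [-0.467  1.752  0.01 ] turn [-0.0002  0.0002  0.0446]
1 [-0.388  1.771  0.01 ] turn [-0.0002  0.0002  0.0446]
2 [-0.309  1.787  0.011] turn [-0.0002  0.0002  0.0446]
3 [-0.229  1.799  0.011] turn [-0.0002  0.0002  0.0446]
4 [-0.148  1.807  0.011] turn [-0.0002  0.0002  0.0446]
5 [-0.067  1.812  0.011] turn [-0.0002  0.0002  0.0446]
6 [0.013 1.813 0.012] turn [-0.0002  0.0002  0.0446]
7 [0.094 1.811 0.012] turn [-0.0002  0.0002  0.0446]
8 [0.175 1.805 0.013] turn [-0.0002  0.0002  0.0446]
9 [0.255 1.795 0.013] turn [-0.0002  0.0002  0.0446]
10 [0.335 1.782 0.013] turn [-0.0002  0.0002  0.0446]
11 [0.415 1.765 0.014] turn [-0.0002  0.0002  0.0446]
12 [0.493 1.745 0.014] turn [-0.0002  0.0002  0.0446]
13 [0.57  1.721 0.015] turn [-0.0002  0.0002  0.0446]
```

Emit:
jog_arm(
  claw=[0,0,0,0,0,0,0,0],
  offset=[
    [-0.46,1.75,0],
    [-0.39,1.77,0],
    [-0.31,1.79,0],
    [-0.23,1.8,0],
    [-0.15,1.81,0],
    [-0.07,1.81,0],
    [0.01,1.81,0],
    [0.09,1.81,0],
  ],
  angular=[
    [0,0,0.0446],
    [0,0,0.0446],
    [0,0,0.0446],
    [0,0,0.0446],
    [0,0,0.0446],
    [0,0,0.0446],
    [0,0,0.0446],
    [0,0,0.0446],
  ],
)

```text
clock: 8.5
eef_pos: [0.5158, -0.147, 0.1651]
eef_rot: [0.023, -3.139, -0.002]
contact_force: [-0.2, 0.8, -1.9]
opening: 0.0111
```

Emit:
jog_arm(
  claw=[0,0,0,0,0,0,0,0],
  offset=[
    [0.17,1.81,0],
    [0.25,1.8,0],
    [0.33,1.78,0],
    [0.41,1.77,0],
    [0.49,1.75,0],
    [0.57,1.72,0],
    [0,0,0],
    [0,0,0],
  ],
  angular=[
    [0,0,0.0446],
    [0,0,0.0446],
    [0,0,0.0446],
    [0,0,0.0446],
    [0,0,0.0446],
    [0,0,0.0446],
    [0,0,0],
    [0,0,0],
  ],
)

```text
clock: 9.17
eef_pos: [0.5039, -0.0392, 0.1654]
eef_rot: [-0.389, -3.115, 0.0]
contact_force: [-0.6, 0.3, -1.6]
opening: 0.011
```

Run:
```python
from plan import *
from h import *
import pickle
s,R=st();m=r.camera_model("wrist")
w=r.snapshot("wrist");cv2.imwrite("pics/w6.png",w);pickle.dump(m,open("w6.pkl","wb"))
st();cv2.imwrite("pics/s6.png",r.snapshot("scene"));cv2.imwrite("pics/t6.png",r.snapshot("top"));st()
print([proj(m,p).round() for p in[(.518,.0095,.168),(.573,.2205,.18)]])
f=lambda n,y0,y1,x0,x1:cv2.resize(cv2.imread(n)[y0:y1,x0:x1],None,fx=4,fy=4,interpolation=2)
cv2.imwrite("pics/s6c.png",f("pics/s6.png",150,300,280,470));cv2.imwrite("pics/t6c.png",f("pics/t6.png",190,310,190,385))
```

```text
t 9.17 pos [ 0.5039 -0.0392  0.1654] yawY 75.76 zax [-0.0021  0.0001 -1.    ] F [-0.56  0.25 -1.57] M [ 0.011 -0.073  0.021] op 11.0 q6 0.04
t 9.22 pos [ 0.5043 -0.0399  0.1656] yawY 75.7 zax [-0.0014 -0.0002 -1.    ] F [-0.17 -1.15 -1.68] M [-0.014 -0.038  0.032] op 10.5 q6 0.04
t 9.32 pos [ 0.5048 -0.0405  0.166 ] yawY 75.62 zax [-0.0007 -0.0002 -1.    ] F [-0.41 -0.61 -1.54] M [-0.059 -0.016  0.005] op 11.3 q6 0.04
[array([415., 281.]), array([797., 288.])]
```

View pics/w6.png

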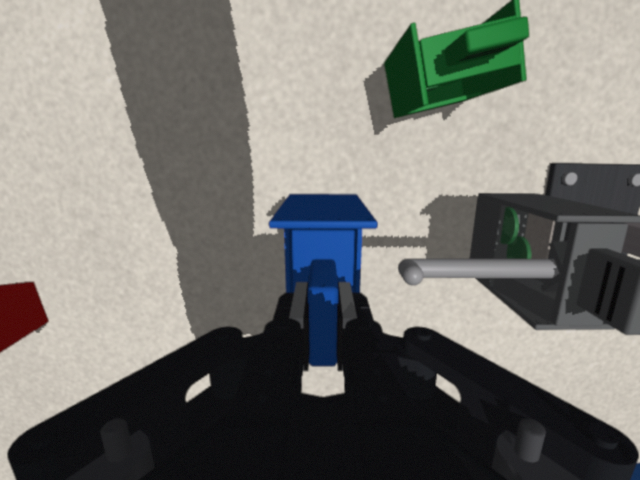

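View pics/s6c.png

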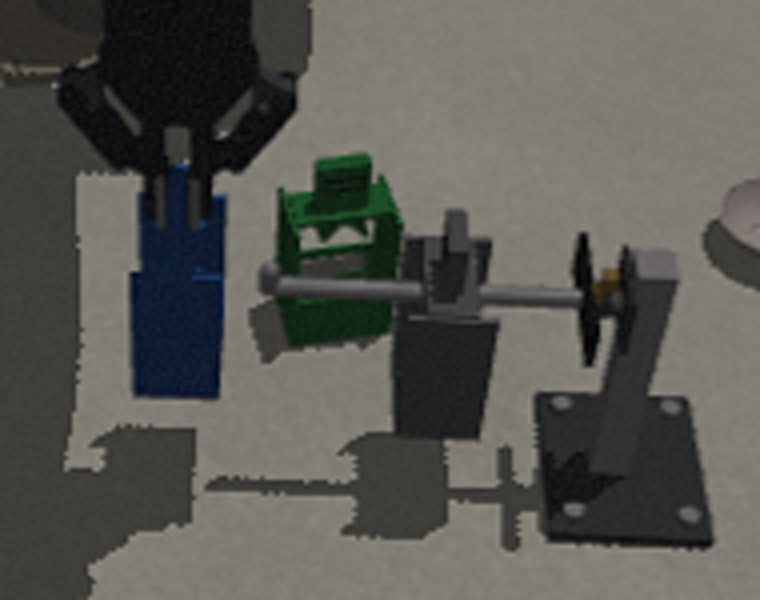

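View pics/t6c.png

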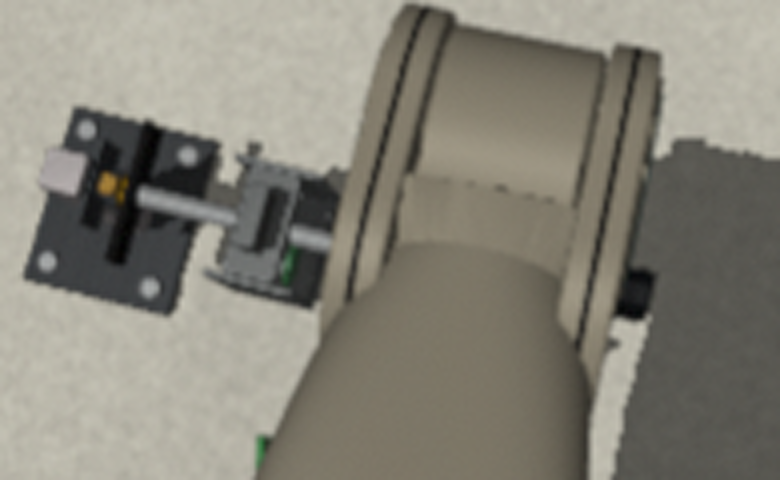

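The wrist view has the tip at (411,271), with the bar level along row 268, so the yaw matches. The scene crop shows the blue tray hanging upright in the grip and the grey tray at rest. Next I'll refine the tip position.

Run:
```python
from plan import *
from h import *
import pickle
m=pickle.load(open("w6.pkl","rb"))
a=cv2.imread("pics/w6.png")[240:300,390:570];cv2.imwrite("pics/w6c.png",cv2.resize(a,None,fx=4.4,fy=4.4,interpolation=2))
print(onz(m,(411,270),.168),"bar edges z.15",[onz(m,p,.15) for p in((450,259),(450,278),(550,260),(550,278))])
a,b=[(onz(m,(c,260),.15)+onz(m,(c,278),.15))/2 for c in(440,550)];d=b-a;print(a,b,np.degrees(np.arctan2(d[1],d[0])))
u=np.array([np.cos(np.radians(75.6)),np.sin(np.radians(75.6))]);n=np.array([u[1],-u[0]])
s=r.observe();print("along/lat of tcp rel tip(.518,.0095):",(s["eef_pos"][:2]-[.518,.0095])@u,(s["eef_pos"][:2]-a[:2])@n)
```

```text
[0.5112 0.0085 0.168 ] bar edges z.15 [array([0.5179, 0.0362, 0.15  ]), array([0.5302, 0.0344, 0.15  ]), array([0.534 , 0.0965, 0.15  ]), array([0.5461, 0.0958, 0.15  ])]
[0.5228 0.0293 0.15  ] [0.54   0.0962 0.15  ] 75.57527108484342
along/lat of tcp rel tip(.518,.0095): -0.05175507516193707 -8.489306675507316e-05
```

View pics/w6c.png

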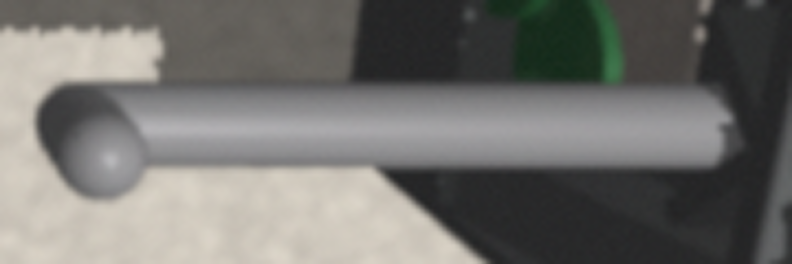

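The tip is right on the tray's axis: lateral error is about 0, yaw is 75.6°, and the TCP is 52 mm outside the tip. Thread it on.

Emit:
jog_arm(
  claw=[0,0,0,0,0,0,0,0],
  offset=[
    [0,0.4,-0.1],
    [0,0.7,0],
    [0,0.7,0],
    [0,0.7,0],
    [0,0.7,0],
    [0,0.7,0],
    [0,0.5,0],
    [0,0.2,0],
  ],
  angular=[
    [0,0,0],
    [0,0,0],
    [0,0,0],
    [0,0,0],
    [0,0,0],
    [0,0,0],
    [0,0,0],
    [0,0,0],
  ],
)

```text
clock: 9.98
eef_pos: [0.5166, 0.0056, 0.1674]
eef_rot: [-0.391, -3.117, -0.0]
contact_force: [-0.9, 0.2, -1.3]
opening: 0.0109
```

Emit:
jog_arm(
  claw=[0,0,0,0,0,0,0,0],
  offset=[
    [0,0.5,0],
    [0,0.7,0],
    [0,0.7,0],
    [0,0.7,0],
    [0,0.7,0],
    [0,0.5,0],
    [0,0.1,0],
    [0,0,0],
  ],
  angular=[
    [0,0,0],
    [0,0,0],
    [0,0,0],
    [0,0,0],
    [0,0,0],
    [0,0,0],
    [0,0,0],
    [0,0,0],
  ],
)

```text
clock: 10.65
eef_pos: [0.5262, 0.0427, 0.1674]
eef_rot: [-0.392, -3.117, 0.0]
contact_force: [0.1, 0.2, -1.9]
opening: 0.0108
```

Run:
```python
from plan import *
from h import *
s,R=st();m=r.camera_model("wrist")
cv2.imwrite("pics/w7.png",r.snapshot("wrist"))
cv2.imwrite("pics/s7.png",cv2.resize(r.snapshot("scene")[150:300,280:470],None,fx=4,fy=4,interpolation=2))
u=np.array([np.cos(np.radians(75.6)),np.sin(np.radians(75.6))])
print("s from post",218-1000*(s["eef_pos"][:2]-[.5165,.0095])@u)
```

```text
t 10.65 pos [0.5262 0.0427 0.1674] yawY 75.67 zax [-0.0001 -0.0001 -1.    ] F [ 0.13  0.21 -1.85] M [0.024 0.016 0.001] op 10.8 q6 0.21
s from post 183.39919658451385
```

View pics/w7.png

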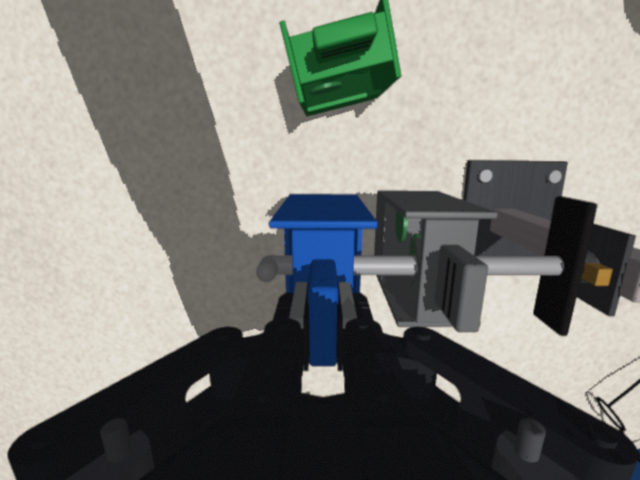

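View pics/s7.png

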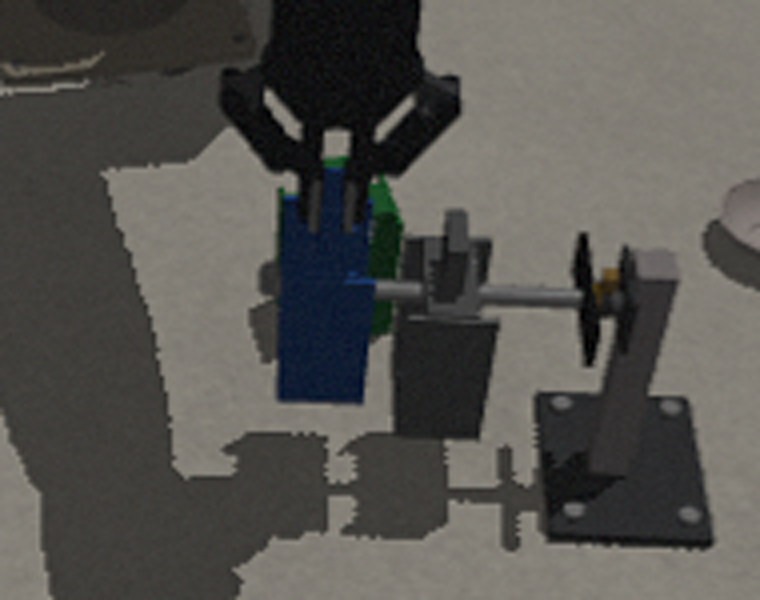

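Threaded. The bar runs through blue's window, with the tip visible behind it at wrist (267,269) and a gap left to the grey tray. Lower it towards the seat, which I expect at TCP z ≈ 0.141.

Emit:
jog_arm(
  claw=[0,0,0,0,0,0,0,0],
  offset=[
    [0,0,0.4],
    [0,0,0.5],
    [0,0,0.5],
    [0,0,0.4],
    [0,0,0.3],
    [0,0,0.2],
    [0,0,0.1],
    [0,0,0],
  ],
  angular=[
    [0,0,0],
    [0,0,0],
    [0,0,0],
    [0,0,0],
    [0,0,0],
    [0,0,0],
    [0,0,0],
    [0,0,0],
  ],
)

```text
clock: 11.42
eef_pos: [0.5259, 0.0423, 0.1431]
eef_rot: [-0.393, -3.116, 0.0]
contact_force: [0.4, -0.5, -1.8]
opening: 0.0109
```

Emit:
jog_arm(
  claw=[0,0,0,0,0,0,0,0],
  offset=[
    [0,0,0.05],
    [0,0,0.05],
    [0,0,0.05],
    [0,0,0.05],
    [0,0,0],
    [0,0,0],
    [0,0,0],
    [0,0,0],
  ],
  angular=[
    [0,0,0],
    [0,0,0],
    [0,0,0],
    [0,0,0],
    [0,0,0],
    [0,0,0],
    [0,0,0],
    [0,0,0],
  ],
)

```text
clock: 12.08
eef_pos: [0.5261, 0.0423, 0.1414]
eef_rot: [0.393, 3.117, 0.0]
contact_force: [-0.9, -0.0, -1.9]
opening: 0.0108
```

```bash
python3 -c "
from plan import *
st()"
```

```text
t 12.08 pos [0.5261 0.0423 0.1414] yawY 75.63 zax [ 0.  0. -1.] F [-0.88 -0.02 -1.91] M [ 0.028 -0.026  0.038] op 10.8 q6 0.21
```

Emit:
jog_arm(
  claw=[0,0,0,0,0,0,0,0],
  offset=[
    [0,0,0.03],
    [0,0,0.03],
    [0,0,0.03],
    [0,0,0.03],
    [0,0,0],
    [0,0,0],
    [0,0,0],
    [0,0,0],
  ],
  angular=[
    [0,0,0],
    [0,0,0],
    [0,0,0],
    [0,0,0],
    [0,0,0],
    [0,0,0],
    [0,0,0],
    [0,0,0],
  ],
)

```text
clock: 12.75
eef_pos: [0.5263, 0.0423, 0.1405]
eef_rot: [0.393, 3.116, -0.0]
contact_force: [-0.8, -0.0, -0.2]
opening: 0.0107
```

```bash
python3 -c "
from plan import *
st()"
```

```text
t 12.75 pos [0.5263 0.0423 0.1405] yawY 75.63 zax [ 0.0006 -0.0001 -1.    ] F [-0.84 -0.01 -0.24] M [-0.042  0.001  0.011] op 10.7 q6 0.21
```

Fz went from -1.9 to -0.2, so it is seated on the bar at z = 0.1405. I'll open part-way so it settles freely, take a look, and then re-grip.

Emit:
jog_arm(
  claw=[1.5,2,2.5,3,3,3,3,3],
  offset=[
    [0,0,0],
    [0,0,0],
    [0,0,0],
    [0,0,0],
    [0,0,0],
    [0,0,0],
    [0,0,0],
    [0,0,0],
  ],
  angular=[
    [0,0,0],
    [0,0,0],
    [0,0,0],
    [0,0,0],
    [0,0,0],
    [0,0,0],
    [0,0,0],
    [0,0,0],
  ],
)

```text
clock: 13.42
eef_pos: [0.5261, 0.0423, 0.1402]
eef_rot: [-0.393, -3.117, -0.0]
contact_force: [0.0, -0.1, 0.3]
opening: 0.0299
```

Run:
```python
from plan import *
from h import *
s,R=st();cv2.imwrite("pics/w8.png",cv2.convertScaleAbs(r.snapshot("wrist"),alpha=1.5))
cv2.imwrite("pics/s8.png",cv2.convertScaleAbs(cv2.resize(r.snapshot("scene")[170:270,320:460],None,fx=5,fy=5,interpolation=2),alpha=2))
```

```text
t 13.42 pos [0.5261 0.0423 0.1402] yawY 75.63 zax [-0.  0. -1.] F [ 0.02 -0.1   0.3 ] M [-0.003  0.032 -0.041] op 29.9 q6 0.21
```

View pics/w8.png

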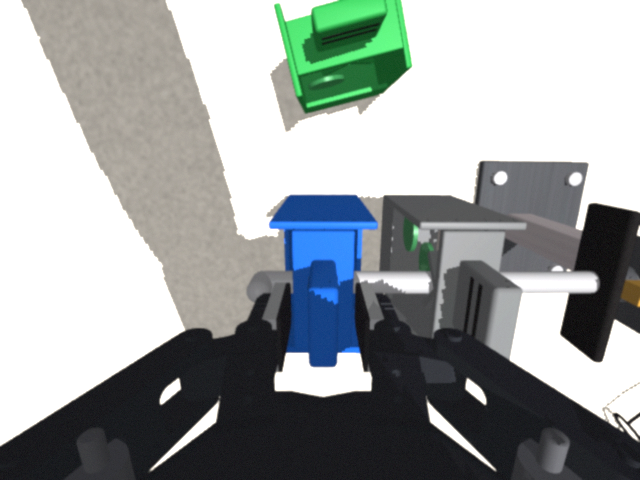

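View pics/s8.png

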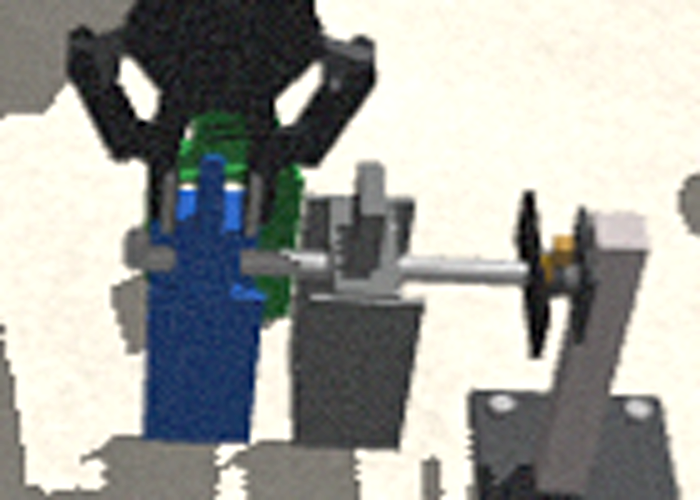

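Released, blue hangs straight on the bar beside the grey tray. I'll re-grip and estimate the distance to the grey tray and buffer.

Emit:
jog_arm(
  claw=[2.2,1.6,1,0.5,0,0,0,0],
  offset=[
    [0,0,0],
    [0,0,0],
    [0,0,0],
    [0,0,0],
    [0,0,0],
    [0,0,0],
    [0,0,0],
    [0,0,0],
  ],
  angular=[
    [0,0,0],
    [0,0,0],
    [0,0,0],
    [0,0,0],
    [0,0,0],
    [0,0,0],
    [0,0,0],
    [0,0,0],
  ],
)

```text
clock: 14.18
eef_pos: [0.5261, 0.0423, 0.1404]
eef_rot: [0.393, 3.117, 0.0]
contact_force: [-1.2, 0.4, 0.9]
opening: 0.0111
```

```bash
cat > al.py <<'E'
from plan import *
u=np.array([np.cos(np.radians(75.6)),np.sin(np.radians(75.6))])
def al():
    s,R=st();f=s["contact_force"];print("s=",round(218-1000*(s["eef_pos"][:2]-[.5165,.0095])@u,2),"mm; F along bar (push=neg)",round(f[:2]@u,2),"Fz",round(f[2],2));return s
E
python3 - <<'E'
from al import *
from h import *
al();m=r.camera_model("wrist")
S=lambda p:218-1000*(p[:2]-[.5165,.0095])@u
print("buffer",S(onz(m,(600,282),.152)),"grey near plate top corners",S(onz(m,(422,227),.163)),S(onz(m,(519,227),.163)),"grey block top near corners",[S(onz(m,p,.2)) for p in((492,295),(517,290))])
E
```

```text
t 14.18 pos [0.5261 0.0423 0.1404] yawY 75.63 zax [ 0.0001  0.     -1.    ] F [-1.23  0.37  0.91] M [ 0.005  0.151 -0.001] op 11.1 q6 0.21
s= 183.8 mm; F along bar (push=neg) 0.05 Fz 0.91
buffer 34.078362682573356 grey near plate top corners 137.82677166615832 91.21805075996944 grey block top near corners [np.float64(120.17272718375536), np.float64(110.7640640870276)]
```

Grey's block is at s≈115 mm and blue's at 183.8, so they touch after about 17 mm. The buffer looks to be at s≈34–42. I'll start sliding, reading the force while moving.

Emit:
jog_arm(
  claw=[0,0,0,0,0,0,0,0],
  offset=[
    [0,0.1,-0.02],
    [0,0.2,0],
    [0,0.2,0],
    [0,0.2,0],
    [0,0.2,0],
    [0,0.2,0],
    [0,0.1,0],
    [0,0.1,0],
  ],
  angular=[
    [0,0,0],
    [0,0,0],
    [0,0,0],
    [0,0,0],
    [0,0,0],
    [0,0,0],
    [0,0,0],
    [0,0,0],
  ],
)

```text
clock: 14.85
eef_pos: [0.5294, 0.0551, 0.1404]
eef_rot: [0.393, 3.117, -0.0]
contact_force: [-0.7, -2.6, -0.2]
opening: 0.0106
```

```bash
python3 -c "
from al import *
al()"
```

```text
t 14.85 pos [0.5294 0.0551 0.1404] yawY 75.64 zax [ 0.0001 -0.0001 -1.    ] F [-0.73 -2.65 -0.15] M [-0.507  0.104 -0.034] op 10.6 q6 0.23
s= 170.6 mm; F along bar (push=neg) -2.75 Fz -0.15
```

Emit:
jog_arm(
  claw=[0,0,0,0,0,0,0,0],
  offset=[
    [0,0.1,0],
    [0,0.1,0],
    [0,0.1,0],
    [0,0.1,0],
    [0,0.1,0],
    [0,0.1,0],
    [0,0.1,0],
    [0,0.1,0],
  ],
  angular=[
    [0,0,0],
    [0,0,0],
    [0,0,0],
    [0,0,0],
    [0,0,0],
    [0,0,0],
    [0,0,0],
    [0,0,0],
  ],
)

```text
clock: 15.52
eef_pos: [0.5312, 0.0623, 0.1404]
eef_rot: [0.393, 3.117, -0.002]
contact_force: [-0.2, -3.7, 0.2]
opening: 0.011
```

```bash
python3 -c "
from al import *
al()"
```

```text
t 15.52 pos [0.5312 0.0623 0.1404] yawY 75.62 zax [-0.0001 -0.0011 -1.    ] F [-0.19 -3.67  0.18] M [-0.8    0.079 -0.02 ] op 11.0 q6 0.25
s= 163.21 mm; F along bar (push=neg) -3.6 Fz 0.18
```

Emit:
jog_arm(
  claw=[0,0,0,0,0,0,0,0],
  offset=[
    [0,0.15,0],
    [0,0.15,0],
    [0,0.15,0],
    [0,0.15,0],
    [0,0.15,0],
    [0,0.15,0],
    [0,0.15,0],
    [0,0.15,0],
  ],
  angular=[
    [0,0,0],
    [0,0,0],
    [0,0,0],
    [0,0,0],
    [0,0,0],
    [0,0,0],
    [0,0,0],
    [0,0,0],
  ],
)

```text
clock: 16.18
eef_pos: [0.5344, 0.0745, 0.1404]
eef_rot: [0.393, 3.117, 0.0]
contact_force: [0.5, -2.3, 0.6]
opening: 0.0108
```

Run:
```python
from al import *
from h import *
al()
m=r.camera_model("wrist");i=r.snapshot("wrist");cv2.imwrite("pics/w9.png",cv2.convertScaleAbs(i,alpha=1.5))
al()
```

```text
t 16.18 pos [0.5344 0.0745 0.1404] yawY 75.63 zax [ 0.0001  0.0001 -1.    ] F [ 0.52 -2.3   0.55] M [-0.655 -0.068 -0.04 ] op 10.8 q6 0.27
s= 150.58 mm; F along bar (push=neg) -2.1 Fz 0.55
t 16.23 pos [0.5345 0.0748 0.1404] yawY 75.64 zax [ 0.0003  0.0005 -1.    ] F [ 0.64 -1.96  0.14] M [-0.537 -0.071 -0.045] op 10.9 q6 0.27
s= 150.31 mm; F along bar (push=neg) -1.73 Fz 0.14
```

View pics/w9.png

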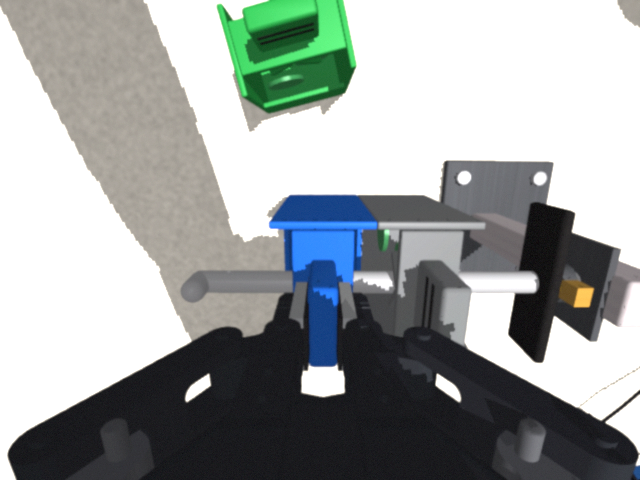

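Blue's edge now touches grey's at wrist (377,225), and both are upright. The buffer face meets the bar at (538,282).

Run:
```python
from al import *
from h import *
al();m=r.camera_model("wrist")
S=lambda p:218-1000*(p[:2]-[.5165,.0095])@u
print("buffer",S(onz(m,(538,282),.152)),"grey rear plate corner",S(onz(m,(480,226),.163)),"grey front",S(onz(m,(378,226),.163)))
```

```text
t 16.23 pos [0.5345 0.0748 0.1404] yawY 75.64 zax [ 0.0003  0.0005 -1.    ] F [ 0.64 -1.96  0.14] M [-0.537 -0.071 -0.045] op 10.9 q6 0.27
s= 150.31 mm; F along bar (push=neg) -1.73 Fz 0.14
buffer 35.35104355814951 grey rear plate corner 76.6325391311494 grey front 125.16869661695557
```

Emit:
jog_arm(
  claw=[0,0,0,0,0,0,0,0],
  offset=[
    [0,0.15,0],
    [0,0.15,0],
    [0,0.15,0],
    [0,0.15,0],
    [0,0.15,0],
    [0,0.15,0],
    [0,0.15,0],
    [0,0.15,0],
  ],
  angular=[
    [0,0,0],
    [0,0,0],
    [0,0,0],
    [0,0,0],
    [0,0,0],
    [0,0,0],
    [0,0,0],
    [0,0,0],
  ],
)

```text
clock: 16.9
eef_pos: [0.5374, 0.0861, 0.1404]
eef_rot: [0.393, 3.117, 0.0]
contact_force: [0.8, -2.1, -0.3]
opening: 0.0107
```

```bash
python3 -c "
from al import *
al()"
```

```text
t 16.9 pos [0.5374 0.0861 0.1404] yawY 75.63 zax [ 0.0001  0.0001 -1.    ] F [ 0.85 -2.11 -0.33] M [-0.617 -0.217  0.018] op 10.7 q6 0.29
s= 138.61 mm; F along bar (push=neg) -1.84 Fz -0.33
```

Emit:
jog_arm(
  claw=[0,0,0,0,0,0,0,0],
  offset=[
    [0,0.15,0],
    [0,0.15,0],
    [0,0.15,0],
    [0,0.15,0],
    [0,0.15,0],
    [0,0.15,0],
    [0,0.1,0],
    [0,0.1,0],
  ],
  angular=[
    [0,0,0],
    [0,0,0],
    [0,0,0],
    [0,0,0],
    [0,0,0],
    [0,0,0],
    [0,0,0],
    [0,0,0],
  ],
)

```text
clock: 17.57
eef_pos: [0.5401, 0.0967, 0.1404]
eef_rot: [0.393, 3.117, -0.0]
contact_force: [1.4, -2.3, -0.2]
opening: 0.011
```

Run:
```python
from al import *
from h import *
al();m=r.camera_model("wrist")
i=r.snapshot("wrist");cv2.imwrite("pics/w10.png",cv2.convertScaleAbs(i,alpha=1.5))
cv2.imwrite("pics/w10c.png",cv2.convertScaleAbs(cv2.resize(i[190:350,360:560],None,fx=3.5,fy=3.5,interpolation=2),alpha=1.8))
al()
```

```text
t 17.57 pos [0.5401 0.0967 0.1404] yawY 75.63 zax [ 0.0002 -0.0001 -1.    ] F [ 1.39 -2.26 -0.23] M [-0.585 -0.325 -0.156] op 11.0 q6 0.31
s= 127.68 mm; F along bar (push=neg) -1.84 Fz -0.23
t 17.62 pos [0.5401 0.0969 0.1404] yawY 75.64 zax [ 0.0002  0.0002 -1.    ] F [ 1.54 -2.09 -1.11] M [-0.523 -0.342 -0.073] op 10.7 q6 0.31
s= 127.49 mm; F along bar (push=neg) -1.64 Fz -1.11
```

View pics/w10c.png

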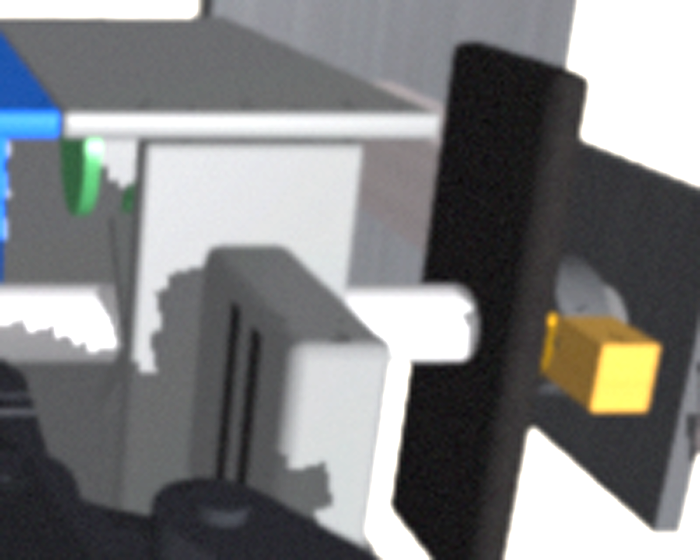

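Run:
```python
from al import *
from h import *
m=r.camera_model("wrist")
S=lambda p:218-1000*(p[:2]-[.5165,.0095])@u
print("buffer",[S(onz(m,(c,282),z)) for c in (493,496) for z in(.15,.156)])
```

```text
buffer [np.float64(36.15836952682426), np.float64(39.52622592805275), np.float64(34.50265148830201), np.float64(37.93075872047223)]
```

Emit:
jog_arm(
  claw=[0,0,0,0,0,0,0,0],
  offset=[
    [-0.02,0.05,0],
    [-0.02,0.05,0],
    [-0.01,0.05,0],
    [0,0.05,0],
    [0,0.05,0],
    [0,0.05,0],
    [0,0.05,0],
    [0,0.05,0],
  ],
  angular=[
    [0,0,0],
    [0,0,0],
    [0,0,0],
    [0,0,0],
    [0,0,0],
    [0,0,0],
    [0,0,0],
    [0,0,0],
  ],
)

```text
clock: 18.28
eef_pos: [0.5411, 0.1003, 0.1404]
eef_rot: [-0.393, -3.116, 0.001]
contact_force: [-0.7, -3.6, 1.4]
opening: 0.0111
```

```bash
python3 -c "
from al import *
al()"
```

```text
t 18.28 pos [0.5411 0.1003 0.1404] yawY 75.63 zax [-0.0006 -0.0003 -1.    ] F [-0.66 -3.62  1.39] M [-0.828  0.313 -0.006] op 11.1 q6 0.32
s= 123.98 mm; F along bar (push=neg) -3.67 Fz 1.39
```

Emit:
jog_arm(
  claw=[0,0,0,0,0,0,0,0],
  offset=[
    [0,0.04,0],
    [0,0.04,0],
    [0,0.04,0],
    [0,0.04,0],
    [0,0.04,0],
    [0,0.04,0],
    [0,0.04,0],
    [0,0.04,0],
  ],
  angular=[
    [0,0,0],
    [0,0,0],
    [0,0,0],
    [0,0,0],
    [0,0,0],
    [0,0,0],
    [0,0,0],
    [0,0,0],
  ],
)

```text
clock: 18.95
eef_pos: [0.542, 0.1034, 0.1404]
eef_rot: [-0.393, -3.116, 0.0]
contact_force: [-2.4, -3.3, 2.1]
opening: 0.0108
```

```bash
python3 -c "
from al import *
al()"
```

```text
t 18.95 pos [0.542  0.1034 0.1404] yawY 75.63 zax [-0.0006 -0.0002 -1.    ] F [-2.42 -3.35  2.13] M [-0.884  0.606  0.052] op 10.8 q6 0.32
s= 120.72 mm; F along bar (push=neg) -3.84 Fz 2.13
```

The side load has swung slightly past zero, so I'll ease back 0.2 mm sideways and up while creeping forward.

Emit:
jog_arm(
  claw=[0,0,0,0,0,0,0,0],
  offset=[
    [0.02,0.03,-0.02],
    [0,0.03,0],
    [0,0.03,0],
    [0,0.03,0],
    [0,0.03,0],
    [0,0.03,0],
    [0,0.03,0],
    [0,0.03,0],
  ],
  angular=[
    [0,0,0],
    [0,0,0],
    [0,0,0],
    [0,0,0],
    [0,0,0],
    [0,0,0],
    [0,0,0],
    [0,0,0],
  ],
)

```text
clock: 19.62
eef_pos: [0.5427, 0.1061, 0.1404]
eef_rot: [-0.393, -3.117, -0.001]
contact_force: [-1.3, -1.2, -0.8]
opening: 0.0109
```

```bash
python3 -c "
from al import *
al()"
```

```text
t 19.62 pos [0.5427 0.1061 0.1404] yawY 75.64 zax [-0.0001  0.0006 -1.    ] F [-1.28 -1.18 -0.82] M [-0.342  0.25  -0.014] op 10.9 q6 0.33
s= 117.92 mm; F along bar (push=neg) -1.47 Fz -0.82
```

Emit:
jog_arm(
  claw=[0,0,0,0,0,0,0,0],
  offset=[
    [0,0.03,0],
    [0,0.03,0],
    [0,0.03,0],
    [0,0.03,0],
    [0,0.03,0],
    [0,0.03,0],
    [0,0.03,0],
    [0,0.03,0],
  ],
  angular=[
    [0,0,0],
    [0,0,0],
    [0,0,0],
    [0,0,0],
    [0,0,0],
    [0,0,0],
    [0,0,0],
    [0,0,0],
  ],
)

```text
clock: 20.28
eef_pos: [0.5433, 0.1082, 0.1406]
eef_rot: [0.393, 3.117, 0.0]
contact_force: [-0.3, -1.1, -1.5]
opening: 0.0107
```

```bash
python3 -c "
from al import *
al()"
```

```text
t 20.28 pos [0.5433 0.1082 0.1406] yawY 75.63 zax [ 0.      0.0001 -1.    ] F [-0.31 -1.07 -1.5 ] M [-0.189  0.067  0.021] op 10.7 q6 0.33
s= 115.73 mm; F along bar (push=neg) -1.11 Fz -1.5
```

Emit:
jog_arm(
  claw=[0,0,0,0,0,0,0,0],
  offset=[
    [0,0.03,0],
    [0,0.03,0],
    [0,0.03,0],
    [0,0.03,0],
    [0,0.03,0],
    [0,0.03,0],
    [0,0.03,0],
    [0,0.03,0],
  ],
  angular=[
    [0,0,0],
    [0,0,0],
    [0,0,0],
    [0,0,0],
    [0,0,0],
    [0,0,0],
    [0,0,0],
    [0,0,0],
  ],
)

```text
clock: 20.95
eef_pos: [0.5437, 0.1101, 0.1406]
eef_rot: [-0.393, -3.117, 0.001]
contact_force: [-0.4, -2.6, -2.5]
opening: 0.0112
```

```bash
python3 -c "
from al import *
al()"
```

```text
t 20.95 pos [0.5437 0.1101 0.1406] yawY 75.62 zax [-0.0002 -0.0008 -1.    ] F [-0.42 -2.63 -2.49] M [-0.542  0.187 -0.021] op 11.2 q6 0.33
s= 113.78 mm; F along bar (push=neg) -2.65 Fz -2.49
```

Emit:
jog_arm(
  claw=[0,0,0,0,0,0,0,0],
  offset=[
    [0,0.02,0.015],
    [0,0.02,0],
    [0,0.02,0],
    [0,0.02,0],
    [0,0.02,0],
    [0,0.02,0],
    [0,0,0],
    [0,0,0],
  ],
  angular=[
    [0,0,0],
    [0,0,0],
    [0,0,0],
    [0,0,0],
    [0,0,0],
    [0,0,0],
    [0,0,0],
    [0,0,0],
  ],
)

```text
clock: 21.62
eef_pos: [0.544, 0.1109, 0.1406]
eef_rot: [-0.393, -3.117, 0.003]
contact_force: [-2.6, -5.9, -0.6]
opening: 0.0109
```

```bash
python3 -c "
from al import *
al()"
```

```text
t 21.62 pos [0.544  0.1109 0.1406] yawY 75.61 zax [-0.0003 -0.0017 -1.    ] F [-2.62 -5.87 -0.64] M [-1.147  0.474 -0.034] op 10.9 q6 0.34
s= 112.99 mm; F along bar (push=neg) -6.34 Fz -0.64
```

Contact with the buffer: the force along the bar rose to about 6 N and the moment agrees, at s≈114. Before that the drag was about 2–2.5 N. I'm aiming for about 10.5 N at the wrist, which is roughly 8–8.5 N on the buffer.

Emit:
jog_arm(
  claw=[0,0,0,0,0,0,0,0],
  offset=[
    [0.01,0.03,0],
    [0,0.03,0],
    [0,0.03,0],
    [0,0.03,0],
    [0,0.03,0],
    [0,0.03,0],
    [0,0,0],
    [0,0,0],
  ],
  angular=[
    [0,0,0],
    [0,0,0],
    [0,0,0],
    [0,0,0],
    [0,0,0],
    [0,0,0],
    [0,0,0],
    [0,0,0],
  ],
)

```text
clock: 22.28
eef_pos: [0.5441, 0.1117, 0.1406]
eef_rot: [-0.394, -3.117, 0.006]
contact_force: [-1.8, -7.4, 0.9]
opening: 0.0109
```

```bash
python3 -c "
from al import *
al()"
```

```text
t 22.28 pos [0.5441 0.1117 0.1406] yawY 75.59 zax [-0.0007 -0.0037 -1.    ] F [-1.76 -7.38  0.91] M [-1.612  0.575 -0.05 ] op 10.9 q6 0.34
s= 112.1 mm; F along bar (push=neg) -7.59 Fz 0.91
```

Emit:
jog_arm(
  claw=[0,0,0,0,0,0,0,0],
  offset=[
    [0,0.04,0],
    [0,0.04,0],
    [0,0.04,0],
    [0,0.04,0],
    [0,0.04,0],
    [0,0.04,0],
    [0,0.02,0],
    [0,0,0],
  ],
  angular=[
    [0,0,0],
    [0,0,0],
    [0,0,0],
    [0,0,0],
    [0,0,0],
    [0,0,0],
    [0,0,0],
    [0,0,0],
  ],
)

```text
clock: 22.95
eef_pos: [0.5444, 0.1128, 0.1407]
eef_rot: [-0.395, -3.116, 0.011]
contact_force: [-3.6, -9.9, 1.9]
opening: 0.0108
```

```bash
python3 -c "
from al import *
al()"
```

```text
t 22.95 pos [0.5444 0.1128 0.1407] yawY 75.55 zax [-0.0014 -0.007  -1.    ] F [-3.56 -9.89  1.93] M [-2.398  0.784  0.041] op 10.8 q6 0.34
s= 110.98 mm; F along bar (push=neg) -10.46 Fz 1.93
```

The wrist reads 10.5 N. As an independent check I'll measure the buffer's give in the fixed scene camera against the first picture.

Run:
```python
from al import *
from h import *
i=r.snapshot("scene");cv2.imwrite("pics/s11.png",i);al()
a=cv2.imread("pics/scene0.png")
# plate: dark column profile rows below bar, around cols 420-436
for rows in((208,214),(228,238)):
  for im in(a,i):
    p=im[rows[0]:rows[1],410:445].mean(axis=(0,2));print(rows,p.round(0).astype(int))
m=r.camera_model("scene");X=np.array([.562,.18,.165]);print(proj(m,X),proj(m,X+.001*np.array([*u,0]))-proj(m,X))
cv2.imwrite("pics/cmp.png",np.hstack([cv2.resize(z[190:260,385:460],None,fx=5,fy=5,interpolation=2) for z in(a,i)]))
```

```text
t 23.0 pos [0.5444 0.1128 0.1407] yawY 75.55 zax [-0.0013 -0.007  -1.    ] F [ -3.06 -10.91   2.37] M [-2.349  0.789  0.019] op 10.5 q6 0.34
s= 110.98 mm; F along bar (push=neg) -11.33 Fz 2.37
(208, 214) [120 120 121 122 122 121 121 120 121 122 121 122 125 106  55  19  23  92
 120 123 122 122 122 122 121 100  84 100 109 112 115 116 116 115 115]
(208, 214) [ 87  86  89  71  37  23  32  35  47  64  72  79  76  77  79  64  35  19
  66 119 129 128 129 128 128 107  86 106 114 118 122 122 122 122 121]
(228, 238) [121 121 120 119 120 120 121 122 123 122 122 123 125 128 100  42   9  14
  14  34  96 111 102  69  30  18  20  29  38  47  48  48  47  48  48]
(228, 238) [ 40  42  39  41  44  43  44  43  44  45  45  45  44  53  64  56  42  31
  23  16  19  79 104  75  33  21  22  28  42  48  51  50  51  51  51]
[423.4647 219.2223] [0.4413 0.0163]
```

View pics/cmp.png

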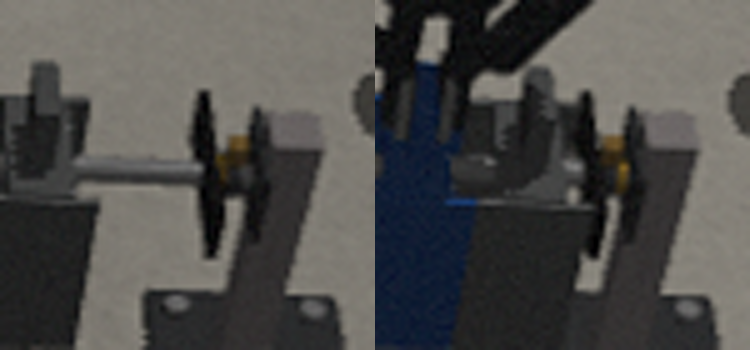

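The plate moved about 1.3 px, or 3.0 mm, so roughly 6 N is on the buffer. The rest of the 10.9 N is drag, because the tool presses down by about 2 N. I'll ease the height up 0.2 mm and advance 0.8 mm, then hold.

Emit:
jog_arm(
  claw=[0,0,0,0,0,0,0,0],
  offset=[
    [0,0,-0.02],
    [0,0.02,0],
    [0,0.02,0],
    [0,0.02,0],
    [0,0.02,0],
    [0,0,0],
    [0,0,0],
    [0,0,0],
  ],
  angular=[
    [0,0,0],
    [0,0,0],
    [0,0,0],
    [0,0,0],
    [0,0,0],
    [0,0,0],
    [0,0,0],
    [0,0,0],
  ],
)

```text
clock: 23.67
eef_pos: [0.5445, 0.1133, 0.1407]
eef_rot: [-0.395, -3.116, 0.012]
contact_force: [-3.7, -10.6, 1.9]
opening: 0.011
```

```bash
cat > pl.py <<'E'
from al import *
from h import *
import sys
def plate(n):
    i=r.snapshot("scene");cv2.imwrite(f"pics/{n}.png",i);a=cv2.imread("pics/scene0.png")
    for rows,th in(((208,214),70),((228,238),60)):
        e=[]
        for im in(a,i):
            p=im[rows[0]:rows[1],410:445].mean(axis=(0,2));c=[k+(th-p[k])/(p[k+1]-p[k]) for k in range(13,22) if p[k]<th<=p[k+1]];e.append(c)
        print(rows,e,"mm",(e[1][-1]-e[0][-1])/.4413 if e[0] and e[1] else None)
al();plate(sys.argv[1]);al()
E
python3 pl.py s12
```

```text
t 23.67 pos [0.5445 0.1133 0.1407] yawY 75.54 zax [-0.0015 -0.0075 -1.    ] F [ -3.72 -10.57   1.89] M [-2.49   0.728  0.064] op 11.0 q6 0.35
s= 110.46 mm; F along bar (push=neg) -11.16 Fz 1.89
(208, 214) [[np.float64(16.68152350081037)], [np.float64(18.298917568692755)]] mm 3.6650670017729055
(228, 238) [[np.float64(19.420266666666667)], [np.float64(13.864022662889518), np.float64(20.9689978370584)]] mm 3.509474666647933
t 23.72 pos [0.5445 0.1134 0.1407] yawY 75.55 zax [-0.0016 -0.0075 -1.    ] F [ -3.28 -10.69   1.58] M [-2.45   0.76  -0.025] op 10.8 q6 0.35
s= 110.43 mm; F along bar (push=neg) -11.17 Fz 1.58
```

The give is now about 3.6 mm (≈7.2 N on the buffer) with 11.2 N at the wrist. One more small touch, then hold.

Emit:
jog_arm(
  claw=[0,0,0,0,0,0,0,0],
  offset=[
    [0,0,-0.02],
    [0,0.02,0],
    [0,0.02,0],
    [0,0,0],
    [0,0,0],
    [0,0,0],
    [0,0,0],
    [0,0,0],
  ],
  angular=[
    [0,0,0],
    [0,0,0],
    [0,0,0],
    [0,0,0],
    [0,0,0],
    [0,0,0],
    [0,0,0],
    [0,0,0],
  ],
)

```text
clock: 24.38
eef_pos: [0.5446, 0.1138, 0.1408]
eef_rot: [-0.395, -3.116, 0.012]
contact_force: [-2.8, -11.1, 1.3]
opening: 0.0107
```

```bash
python3 pl.py s13
```

```text
t 24.38 pos [0.5446 0.1138 0.1408] yawY 75.55 zax [-0.0016 -0.0073 -1.    ] F [ -2.81 -11.06   1.27] M [-2.451  0.655  0.066] op 10.7 q6 0.35
s= 109.98 mm; F along bar (push=neg) -11.41 Fz 1.27
(208, 214) [[np.float64(16.68152350081037)], [np.float64(18.4602048857368)]] mm 4.030549252042667
(228, 238) [[np.float64(19.420266666666667)], [np.float64(13.919921875), np.float64(21.259905977165882)]] mm 4.168681872873817
t 24.43 pos [0.5446 0.1138 0.1408] yawY 75.55 zax [-0.0016 -0.0073 -1.    ] F [ -2.78 -10.8    1.26] M [-2.452  0.694  0.014] op 10.9 q6 0.35
s= 109.99 mm; F along bar (push=neg) -11.15 Fz 1.26
```

The give is 4.1 mm (≈8.2 N on the buffer) and the wrist is steady at 11.2 N, below 13 either way. Hold for one more call.

Emit:
jog_arm(
  claw=[0,0,0,0,0,0,0,0],
  offset=[
    [0,0,0],
    [0,0,0],
    [0,0,0],
    [0,0,0],
    [0,0,0],
    [0,0,0],
    [0,0,0],
    [0,0,0],
  ],
  angular=[
    [0,0,0],
    [0,0,0],
    [0,0,0],
    [0,0,0],
    [0,0,0],
    [0,0,0],
    [0,0,0],
    [0,0,0],
  ],
)

```text
clock: 25.1
eef_pos: [0.5446, 0.1138, 0.1408]
eef_rot: [-0.395, -3.116, 0.012]
contact_force: [-3.0, -10.7, 0.5]
opening: 0.0112
```

```bash
python3 pl.py s14
```

```text
t 25.1 pos [0.5446 0.1138 0.1408] yawY 75.55 zax [-0.0016 -0.0073 -1.    ] F [ -3.   -10.74   0.49] M [-2.411  0.659 -0.01 ] op 11.2 q6 0.35
s= 109.99 mm; F along bar (push=neg) -11.15 Fz 0.49
(208, 214) [[np.float64(16.68152350081037)], [np.float64(18.46927803379416)]] mm 4.0511092974932925
(228, 238) [[np.float64(19.420266666666667)], [np.float64(13.926724137931034), np.float64(21.245733788395903)]] mm 4.136567237093216
t 25.15 pos [0.5446 0.1138 0.1408] yawY 75.55 zax [-0.0016 -0.0073 -1.    ] F [ -2.38 -11.48   0.7 ] M [-2.437  0.685  0.011] op 11.3 q6 0.35
s= 109.99 mm; F along bar (push=neg) -11.71 Fz 0.7
```

Held for over a second at about 8.2 N. Before opening I'll ease off the arm's preload so it does not spring forward when the fingers part.

Emit:
jog_arm(
  claw=[0,0,0,0,0,0,0,0],
  offset=[
    [0,-0.04,0],
    [0,-0.04,0],
    [0,-0.04,0],
    [0,-0.04,0],
    [0,-0.04,0],
    [0,-0.04,0],
    [0,-0.02,0],
    [0,0,0],
  ],
  angular=[
    [0,0,0],
    [0,0,0],
    [0,0,0],
    [0,0,0],
    [0,0,0],
    [0,0,0],
    [0,0,0],
    [0,0,0],
  ],
)

```text
clock: 25.82
eef_pos: [0.5445, 0.1133, 0.1407]
eef_rot: [-0.394, -3.117, 0.004]
contact_force: [-1.9, -7.0, -0.8]
opening: 0.0109
```

```bash
python3 pl.py s15
```

```text
t 25.82 pos [0.5445 0.1133 0.1407] yawY 75.59 zax [-0.0006 -0.0028 -1.    ] F [-1.88 -6.99 -0.75] M [-1.388  0.391 -0.038] op 10.9 q6 0.34
s= 110.54 mm; F along bar (push=neg) -7.23 Fz -0.75
(208, 214) [[np.float64(16.68152350081037)], [np.float64(18.267070008643042)]] mm 3.592899405920396
(228, 238) [[np.float64(19.420266666666667)], [np.float64(13.849112426035504), np.float64(20.905857740585773)]] mm 3.3663971763405995
t 25.87 pos [0.5445 0.1133 0.1407] yawY 75.59 zax [-0.0006 -0.0028 -1.    ] F [-1.98 -6.96 -0.45] M [-1.427  0.45  -0.007] op 11.4 q6 0.34
s= 110.53 mm; F along bar (push=neg) -7.24 Fz -0.45
```

Emit:
jog_arm(
  claw=[0,0,0,0,0,0,0,0],
  offset=[
    [0,-0.04,0],
    [0,-0.04,0],
    [0,-0.04,0],
    [0,-0.04,0],
    [0,-0.04,0],
    [0,-0.04,0],
    [0,-0.02,0],
    [0,0,0],
  ],
  angular=[
    [0,0,0],
    [0,0,0],
    [0,0,0],
    [0,0,0],
    [0,0,0],
    [0,0,0],
    [0,0,0],
    [0,0,0],
  ],
)

```text
clock: 26.53
eef_pos: [0.5441, 0.1119, 0.1407]
eef_rot: [-0.393, -3.117, 0.001]
contact_force: [-1.4, -4.3, -2.3]
opening: 0.0108
```

```bash
python3 pl.py s16
```

```text
t 26.53 pos [0.5441 0.1119 0.1407] yawY 75.62 zax [-0.0001 -0.0004 -1.    ] F [-1.36 -4.31 -2.25] M [-1.089  0.223 -0.053] op 10.8 q6 0.34
s= 111.98 mm; F along bar (push=neg) -4.51 Fz -2.25
(208, 214) [[np.float64(16.68152350081037)], [np.float64(17.61024844720497)]] mm 2.1045206127228617
(228, 238) [[np.float64(19.420266666666667)], [np.float64(13.457446808510639), np.float64(20.36485097636177)]] mm 2.1404584402789535
t 26.58 pos [0.5441 0.1119 0.1407] yawY 75.62 zax [-0.0001 -0.0004 -1.    ] F [-1.1  -4.62 -2.9 ] M [-1.145  0.127 -0.105] op 10.7 q6 0.34
s= 111.98 mm; F along bar (push=neg) -4.75 Fz -2.9
```

Emit:
jog_arm(
  claw=[0,0,0,0,0,0,0,0],
  offset=[
    [0,-0.03,0.02],
    [0,-0.03,0.01],
    [0,-0.03,0],
    [0,-0.03,0],
    [0,0,0],
    [0,0,0],
    [0,0,0],
    [0,0,0],
  ],
  angular=[
    [0,0,0],
    [0,0,0],
    [0,0,0],
    [0,0,0],
    [0,0,0],
    [0,0,0],
    [0,0,0],
    [0,0,0],
  ],
)

```text
clock: 27.25
eef_pos: [0.5439, 0.1111, 0.1406]
eef_rot: [0.393, 3.117, 0.001]
contact_force: [-1.0, -3.0, -2.5]
opening: 0.0111
```

```bash
python3 pl.py s17
```

```text
t 27.25 pos [0.5439 0.1111 0.1406] yawY 75.64 zax [ 0.0002  0.0005 -1.    ] F [-0.99 -2.95 -2.47] M [-0.583  0.101 -0.059] op 11.1 q6 0.34
s= 112.75 mm; F along bar (push=neg) -3.11 Fz -2.47
(208, 214) [[np.float64(16.68152350081037)], [np.float64(17.33851185609158)]] mm 1.488756753413114
(228, 238) [[np.float64(19.420266666666667)], [np.float64(19.91706001348618)]] mm 1.1257497095388898
t 27.3 pos [0.544  0.1111 0.1406] yawY 75.63 zax [ 0.0002  0.0004 -1.    ] F [ 0.1  -2.09 -2.33] M [-0.611  0.11  -0.068] op 10.9 q6 0.34
s= 112.79 mm; F along bar (push=neg) -2.0 Fz -2.33
```

The force is nearly relaxed (2–3 N). I'll lower 0.2 mm so the bar takes blue's weight, then open part-way.

Emit:
jog_arm(
  claw=[0,0,0,1.4,1.8,2.2,2.6,2.8],
  offset=[
    [0,0,0.02],
    [0,0,0],
    [0,0,0],
    [0,0,0],
    [0,0,0],
    [0,0,0],
    [0,0,0],
    [0,0,0],
  ],
  angular=[
    [0,0,0],
    [0,0,0],
    [0,0,0],
    [0,0,0],
    [0,0,0],
    [0,0,0],
    [0,0,0],
    [0,0,0],
  ],
)

```text
clock: 27.97
eef_pos: [0.5442, 0.1112, 0.1407]
eef_rot: [0.392, 3.116, 0.001]
contact_force: [-0.1, 0.8, 1.3]
opening: 0.0281
```

Run:
```python
from al import *
from h import *
al();cv2.imwrite("pics/w18.png",cv2.convertScaleAbs(r.snapshot("wrist"),alpha=1.5));al()
```

```text
t 27.97 pos [0.5442 0.1112 0.1407] yawY 75.64 zax [ 0.0008  0.0006 -1.    ] F [-0.14  0.8   1.29] M [0.019 0.027 0.018] op 28.1 q6 0.34
s= 112.62 mm; F along bar (push=neg) 0.74 Fz 1.29
t 28.02 pos [0.5441 0.1111 0.1406] yawY 75.64 zax [ 0.0005  0.0005 -1.    ] F [ 0.52  0.58 -0.07] M [ 0.005  0.015 -0.021] op 28.0 q6 0.34
s= 112.7 mm; F along bar (push=neg) 0.69 Fz -0.07
```

View pics/w18.png

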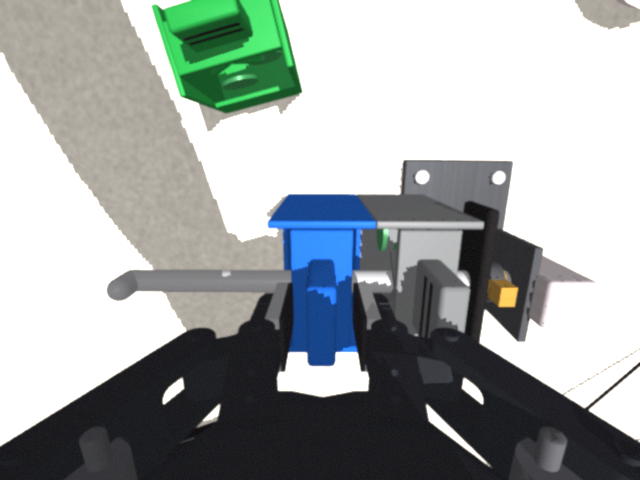

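Released. Blue's block (columns 307–335) is clear of both pads (290 and 357), both trays sit side by side and upright, and forces are about 0. Rising straight up.

Emit:
jog_arm(
  claw=[2.8,2.8,2.8,2.8,2.8,2.8,2.8,2.8],
  offset=[
    [0,0,-0.3],
    [0,0,-0.5],
    [0,0,-0.8],
    [0,0,-1],
    [0,0,-1],
    [0,0,-1],
    [0,0,-1],
    [0,0,-1],
  ],
  angular=[
    [0,0,0],
    [0,0,0],
    [0,0,0],
    [0,0,0],
    [0,0,0],
    [0,0,0],
    [0,0,0],
    [0,0,0],
  ],
)

```text
clock: 28.68
eef_pos: [0.5442, 0.1109, 0.2079]
eef_rot: [0.393, 3.116, 0.0]
contact_force: [0.9, -1.0, 0.4]
opening: 0.0278
```

Emit:
jog_arm(
  claw=[2.8,2.8,2.8,2.8,2.8,2.8,2.8,2.8],
  offset=[
    [0,-0.5,-1],
    [0,-1,-1],
    [0,-1.5,-1],
    [0,-2,-1],
    [0,-2,-1],
    [0,-2,-0.5],
    [0,-2,0],
    [0,-1,0],
  ],
  angular=[
    [0,0,0],
    [0,0,0],
    [0,0,0],
    [0,0,0],
    [0,0,0],
    [0,0,0],
    [0,0,0],
    [0,0,0],
  ],
)

```text
clock: 29.35
eef_pos: [0.5136, -0.0077, 0.2625]
eef_rot: [0.396, 3.115, -0.001]
contact_force: [-1.0, 0.1, -1.3]
opening: 0.028
```

Emit:
jog_arm(
  claw=[2.8,2.8,2.8,2.8,2.8,2.8,2.8,2.8],
  offset=[
    [0,-1,0],
    [0,-2,0],
    [0,-2,0],
    [0,-2,0],
    [0,-2,0],
    [0,-1,0],
    [0,0,0],
    [0,0,0],
  ],
  angular=[
    [0,0,0],
    [0,0,0],
    [0,0,0],
    [0,0,0],
    [0,0,0],
    [0,0,0],
    [0,0,0],
    [0,0,0],
  ],
)

```text
clock: 30.02
eef_pos: [0.4892, -0.1021, 0.2612]
eef_rot: [-0.394, -3.116, -0.001]
contact_force: [-0.1, 0.6, 0.6]
opening: 0.0279
```

Run:
```python
from al import *
from h import *
al()
for n in("wrist","scene","top"): cv2.imwrite(f"pics/{n}19.png",r.snapshot(n))
f=lambda n,y0,y1,x0,x1:cv2.convertScaleAbs(cv2.resize(cv2.imread(n)[y0:y1,x0:x1],None,fx=5,fy=5,interpolation=2),alpha=1.7)
cv2.imwrite("pics/s19c.png",f("pics/scene19.png",180,290,335,465));cv2.imwrite("pics/t19c.png",f("pics/top19.png",200,290,190,320))
```

```text
t 30.02 pos [ 0.4892 -0.1021  0.2612] yawY 75.58 zax [-0.0002  0.0009 -1.    ] F [-0.14  0.62  0.57] M [-0.003 -0.003 -0.01 ] op 27.9 q6 -0.08
s= 332.91 mm; F along bar (push=neg) 0.57 Fz 0.57
```

View pics/s19c.png

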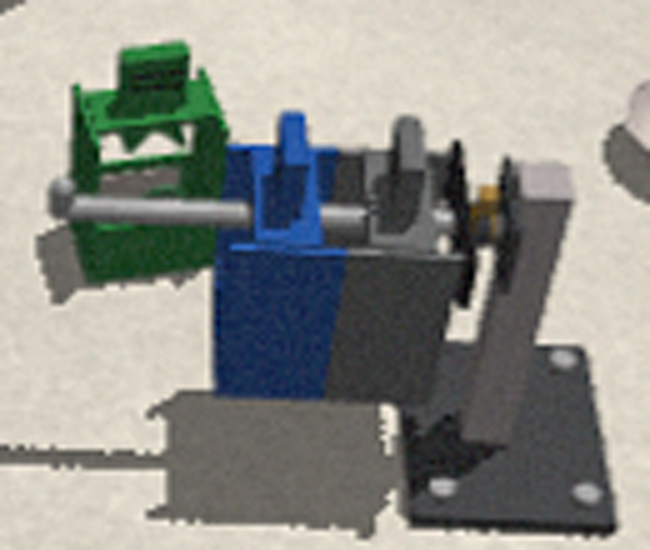

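View pics/t19c.png

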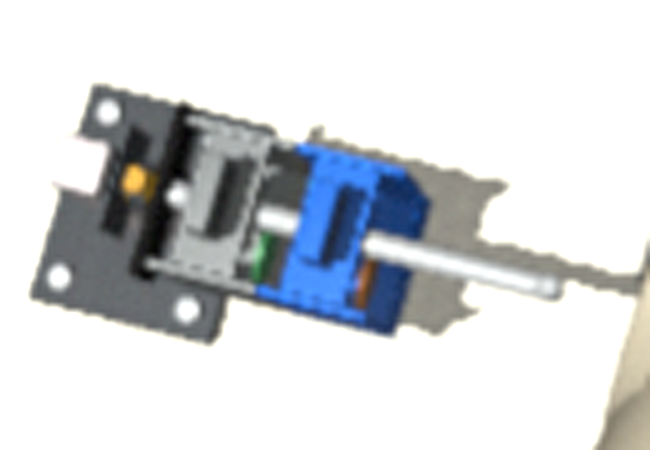

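View pics/scene19.png

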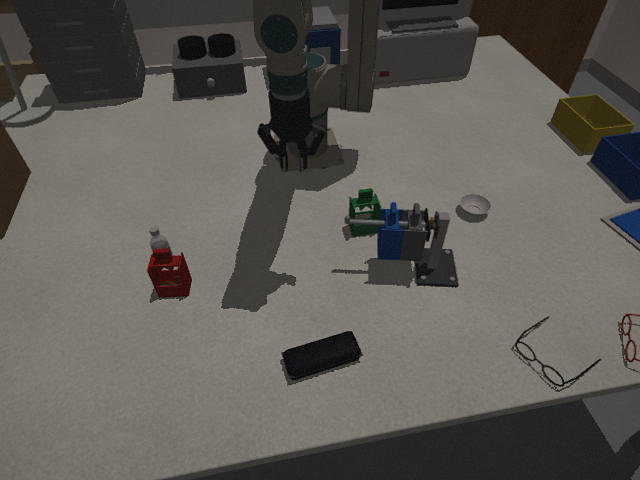

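Both trays hang straight and touching. Blue's block is at scene crop (290,140) and grey's at (408,145), with grey against the buffer. Red, green, bottle, case and dish are where they started, and the arm is clear. Handing in.

```bash
python3 -c "
from rig import r
print(r.sign_off())"
```

```text
the job is handed in; nothing more can be done
None
```

The blue tray is hanging on the bar beside the grey one. I pushed the pair back against the buffer, pressed, let go and handed in at about 30 s. The sign-off reports no verdict.

**Press:** I held for about 1.1 s at full pressure. The wrist read about 11.2 N along the bar, with a highest reading of 11.7 N. The fixed camera showed the buffer plate give 4.1 mm, which is about 8.2 N on the buffer. The difference is tray drag. So the buffer got slightly under 9 N and the wrist slightly over. No reading reached 13 N, but I only read the force at the end of each move call, so a brief peak in between could have gone unseen.

**Last checks:**
- The final scene and top views show both trays upright and touching, with the grey one at the buffer.
- The red and green look-alikes, bottle, case and dish look unmoved.
- The gripper is clear, with force readings near zero.

**What failed or disagreed:**
- **First grasp:** it closed on air. The pictures put the real fingertips about 30 mm behind the reported TCP; I corrected for that and the second grasp held. Nothing was touched or moved by the miss.
- **Side load:** sliding along the bar built up a sideways load of up to about 2 N, which I trimmed out with shifts of 0.1–0.5 mm.
- **Upward pull:** while pushing up to the buffer and while easing off, the tool briefly pulled up by about 2–3 N, slightly more than the blue tray's weight. The height changed by only about 0.2 mm, and the pictures show no lifting of the grey tray.

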